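# Balance a heel on an upturned last and nip it in the heel press

## Task

Set the low heel on the domed heel seat of the upturned shoe last in the press, flat breast towards the toe: lay it down gently, never drop it, so that when you let go it balances there by itself, level and centred. Then wind the press's handwheel clockwise by its crank handle until the rubber pad bears on the heel and holds it, without driving the pad right home into its cup. Leave the tall heel, the tin and the hammer where they are.

Things in the scene. Friction and masses are not known exactly. Their poses are not given: they have to be found in the camera images.
- heel: Low shoe heel to fit: stacked brown leather, black rubber top, 32 mm high, 60 to 105 g. D-shaped from above, sides upright: flat breast at x = +24.5 mm, flat sides at y = +-27 mm, round back to x = -33.5 mm. It stands as it is to be fitted: flat seat face down, black top-piece up, breast roughly away from the robot. Origin on the underside under its centre of mass; z up.
- breast (a point): Middle of the low heel's flat breast, 24.5 mm along +x from the heel's origin and 16 mm above its underside.
- seat (a point): Highest point of the domed heel seat of a pale wooden last (shoe form, 235 mm long) fixed sole up in the press, 86 mm above the bench. The dome is half an ellipsoid, half axes 38 (x), 32 (y), 14 mm (z): a heel set off-centre leans. x points along the last to its toe, roughly away from the robot; y left, z up. The press's vertical screw axis passes through this point.
- press: The grey iron press, fixed; origin on the bench under the seat, axes as the seat's. Above the seat hang the pad, the head (48 mm across, 228 to 272 mm up) and the handwheel, so the heel must come in from -x, which is open, with the tool leaned back some 35 to 45 degrees. Its column, 80 mm wide, 270 mm high, stands at x = +78, y = +142 mm; an arm above 205 mm joins it to the head.
- pad_face (a point): Centre of the lower face of the round black rubber pad, 40 mm across, under the ram straight above the seat; 189 to 198 mm above the bench at the start. It goes down as the wheel is wound clockwise, without turning. Pressed, the rubber gives up to 10 mm into its 46 mm steel cup, at 4 N per mm, and is then solid.
- pad: The same rubber pad as a body; origin at the centre of its lower face.
- crank (a point): Grip point of the crank handle, an upright wooden handle 18 mm thick, 51 mm tall on the handwheel's rim, its axis 50 mm from the screw axis, free to spin on its pin. The point is on that axis, 316 mm above the bench, 23 mm below the handle's top. At the start it is on the far side of the wheel from the robot.
- wheel (a joint): Turn of the handwheel (112 mm across, rim 276 to 288 mm above the bench; it stays at this height) in rad, growing clockwise seen from above, 0 to 1.3 at the start, stop at 12.9. One turn clockwise lowers the pad 45 mm (a steep screw). Stiff: 0.35 N m, about 7 N at the crank handle; it stays where it is left.
- tall_heel: Bystander: a taller heel of the same leather and rubber, 58 mm high, 48 mm wide; origin under its middle. The two heels stand side by side, either way round.
- tin: Bystander: closed cement tin with a yellow label, 74 mm across, 85 mm high; origin at the centre of its underside.
- hammer: Bystander: hammer with a wooden handle, 240 mm long, lying flat along its x axis.

How it is judged (in metres and radians):
On the way, in this order (a step that is already met when the one before it is completed fails the run):
1. the low heel balances by itself on the heel seat: centred within 9 mm, level within 8 degrees, breast to the toe, touched by neither fingers nor pad, at rest (horizontal distance between heel and seat below 0.009 m and z of heel in the frame of seat between -0.004 and 0.004 m and angle between heel's own z axis and vertical below 0.14 rad and x of breast in the frame of seat above 0.012 m and angle between the x axis of heel and the x axis of seat, either way round below 0.26 rad and contact force between each of the fingers, pad and heel below 0.05 N and linear speed of heel below 0.03 m/s and angular speed of heel below 0.1 rad/s), for 0.4 s.
2. the pad has been wound down and bears on the heel with more than 4 N (contact force between pad and heel above 4 N), for 0.2 s.
At the end, for the whole second after the job is handed in: The low heel sits at rest on the heel seat, its centre within 10 mm of the seat's highest point in plan, level within 8 degrees, its breast towards the toe within 15 degrees, and the rubber pad bears on it with more than 4 N (about 1 mm of give) (horizontal distance between heel and seat below 0.01 m and z of heel in the frame of seat between -0.004 and 0.004 m and angle between heel's own z axis and vertical below 0.14 rad and x of breast in the frame of seat above 0.012 m and angle between the x axis of heel and the x axis of seat, either way round below 0.26 rad and contact force between pad and heel above 4 N and linear speed of heel below 0.02 m/s and angular speed of heel below 0.1 rad/s); the robot touches nothing.
It fails at once if the heel is dropped or knocked: it moves faster than 0.4 m/s (a free fall of about 8 mm) with no finger on it (contact force between the fingers and heel below 0.01 N and linear speed of heel above 0.4 m/s).
It fails at once if the pad is driven right home into its cup: more than 45 N on the heel (contact force between pad and heel above 45 N).
It fails at once if the tall heel, tin or hammer is moved by more than 15 mm (distance of any of tall_heel, tin, hammer from where it was at the start of the episode above 0.015 m).
It also fails if it takes over 72 s, if anything falls off the work surface, if the arm or the gripper's body presses on something with over 40 N, if the wrist force passes 120 N, or if a joint passes its speed limit or range.

## Robot

A 6-joint arm with a two-finger parallel gripper is mounted at the origin on the work surface. World frame = base frame: x ahead of the robot, y to its left, z up, the work surface at z = 0. Lengths are in mm, angles in rad, forces in N, time in s.
With the tool pointing down it reaches from about 250 to 850 mm from the base axis. Payload 12.5 kg.
Tool frame: the origin (TCP) lies on the front face of the gripper's body, between the roots of the fingers; the fingertips stand 84 mm ahead of it and the grasp point (between the pads) lies 65 mm ahead of it; x points along the fingers, y is the direction in which the jaws open and shut, and the axes are right-handed (so a half turn about x gives the same grasp; the last joint's range is limited). The gripper opens to 93 mm and grips with 3 to 60 N. Pads are 15 mm wide; open, the fingers measure 128 mm over their backs; the gripper's body (75 mm by 188 mm) begins 65 mm behind the grasp point.
Start: joints at [-1.234, 0.351, 1.652, -0, 1.139, -0.085], TCP at [225.189, -501.772, 302.733] pointing down, gripper open.
Joint ranges: [-2.75, 2.75], [-0.79, 2.1], [0.01, 2.65], [-1.57, 4.71], [0.07, 3.14], [-2.87, 2.87]. Speed limits (rad/s): [2.22, 2.22, 2.79, 3.14, 3.14, 3.14].

## Interface

Orientations are given as a rotation vector (axis times angle).
In Python, from bench import monitor, vision, ctrl, finder gives the robot as it stands. The module is installed in compiled form; this text tells all that it offers.
- The arm moves only by the tool apply_moves, never from a script. Its argument "commands" is a list of rows, each an object of numbers: "wx", "wy", "wz": the turn, a rotation vector about the world's x, y, z in degrees; "x", "y", "z": the shift along the world's x, y, z in m; "fingers": the finger opening in m, from 0 to 0.093. A call has 1 to 10 rows; each row shifts and turns the commanded pose from where the row before left it; what a row does not reach is not made up. A row lasts 1/8 s, in which the tool goes at most 62.5 mm and 10.7 degrees, less where a joint would pass 70% of its speed; a pose out of reach is approached as far as the arm can. A call is refused whole if a number of a shift passes 0.0625 or a number of a turn 10.7, either way. A call with a gripper value outside its range is refused whole. The fingers move at their own pace and stop on an object; the grip force is fixed at half the most. Time passes only in rows, so rows that do not move let the fingers close. It gives the time, the measured TCP pose, the force and the opening at its end, in the units of the state.
- monitor.get_obs(): the state, without advancing time (a new reading comes with each control period).
- vision.get_image(name): name is "side" or "top" or "wrist"; returns a dict with "color" (420x560x3 uint8, red, green, blue), "vertical_fov" (degrees; the focal length in pixels is half the picture's height over the tangent of half this angle, whatever the lens; pixels are square), "cx", "cy" (the principal point, pixels), "R" (3x3) and "t" (3): a world point X has camera coordinates R X + t. Camera axes: x right, y down, z forward; pixel columns grow to the right and rows downward; lengths in mm; the calibration is good to about 2 mm. A picture is of the moment at which its call begins. There is no depth.
- ctrl.close_job(): hands the job in, once; it reports no verdict.
Trained networks look in a picture, given as the dict that the camera call returned (one of the last four; its "shot" number tells which), for a name from the list of things; names that differ only in an ending like _2 or _b are one class to them, and where a whole thing is asked for, a point or a joint stands for the part that bears it (a point fixed in the world has none). Each returns a list of dicts, best first, with "confidence" (0 to 1); they miss things now and then, are a little off and sometimes report something else, mostly with a low value. They report only what shows in the picture. A call takes as long as a camera call.
- finder.cut_out(picture, label): "region" (420x560 bool, what is visible of it) and "pixel" ([row, column] in pixels, amid what is visible of it).
The state is a dict: "clock": time; "joint_pos": joint angles; "qvel": joint speeds; "joint_torque": joint torques, N m; "tcp_pos": TCP position; "tool_rot": TCP orientation; "wrist_force": force on the tool from outside, world axes, zero at the start; "moment": the same for the moment, N m; "finger_gap": opening from 0.0 (shut) to 1.0 (fully open).
Only numpy, scipy, OpenCV 4.12 (cv2) and the standard library are available. Lean on these libraries where they do the work, as an engineer would, in place of code of your own. Each camera call takes 0.05 s, during which the arm holds its last target.

## Working session

There is one attempt and no reset: what is moved stays moved. The work goes in short steps, Python scripts to look and compute and a tool call to move; the robot and the scene stay as the last step left them, time stands still between calls to the robot, and variables do not carry over. Pictures are saved under pics/ and viewed, and the job is handed in when it is done.

Besides the shell and the picture viewer there is one more tool, called as name(argument=value, ...), one argument or row to a line, values as JSON. apply_moves: Moves the arm, as the interface text tells. Its arguments: {"type":"object","properties":{"commands":{"type":"array","items":{"type":"object","properties":{"wx":{"type":"number"},"wy":{"type":"number"},"wz":{"type":"number"},"x":{"type":"number"},"y":{"type":"number"},"z":{"type":"number"},"fingers":{"type":"number"}}}}},"required":["commands"]}

```bash
ls; mkdir -p pics; python3 - <<'E'
from bench import monitor, vision, ctrl, finder
import cv2
print(monitor.get_obs())
for n in ["side","top","wrist"]:
    p=vision.get_image(n)
    cv2.imwrite(f"pics/{n}0.png",p["color"][:,:,::-1])
    print(n,p["vertical_fov"],p["cx"],p["cy"],p["R"],p["t"],p["shot"])
    for l in ["heel","tall_heel","crank","pad","press","tin","hammer","wheel"]:
        r=finder.cut_out(p,l)
        print(l,[(round(q["confidence"],2),q["pixel"],int(q["region"].sum())) for q in r[:3]])
E
```

```text
pics
{'clock': 0.0, 'joint_pos': array([-1.23362553e+00,  3.51216562e-01,  1.65243729e+00, -1.58963016e-05,
        1.13908437e+00, -8.46121283e-02]), 'qvel': array([-0.00166351,  0.00018759,  0.00077727, -0.00055886, -0.000554  ,
       -0.00122343]), 'joint_torque': array([ 8.01819569e-04, -4.97322893e+01, -2.85259902e+01,  6.99565653e-02,
        2.56761460e-02, -1.02383822e-04]), 'tcp_pos': array([ 225.09459658, -501.5538605 ,  302.20712775]), 'tool_rot': array([ 1.98896346,  0.42698201, -1.98928607]), 'wrist_force': array([-0.53002756, -0.00179984, -0.47430177]), 'moment': array([-8.30176925e-03,  2.55340303e-06,  3.10595117e-02]), 'finger_gap': 1.0013794599058246}
side 42.37532878603162 275.17941618085035 201.48804950057408 [[-0.99800554 -0.06075622 -0.01713556]
 [-0.03310346  0.73483392 -0.67743876]
 [ 0.05375041 -0.67552039 -0.73537956]] [ 531.72749659  156.2298714  1505.63680248] 1
heel [(0.56, [194.9, 263.1], 276)]
tall_heel [(0.89, [152.4, 276.5], 366)]
crank [(0.46, [199.8, 219.2], 130), (0.43, [205.9, 236.6], 827)]
pad []
press [(0.84, [275.7, 229.1], 8818), (0.23, [195.
[... 325 characters left out ...]
070332 1733.15496793] 2
heel [(0.81, [194.9, 337.0], 278), (0.32, [164.7, 245.1], 46)]
tall_heel [(0.71, [208.5, 397.2], 259), (0.59, [193.0, 335.5], 293)]
crank [(0.49, [166.6, 244.6], 54)]
pad []
press [(0.88, [175.7, 238.3], 4605)]
tin [(0.88, [240.3, 179.3], 515)]
hammer [(0.77, [247.0, 393.5], 721)]
wheel [(0.7, [180.7, 245.8], 746)]
wrist 68.29245920279746 279.5347358971298 207.14007799929556 [[ 4.08018612e-01 -9.12973603e-01 -1.11009719e-04]
 [-8.77431777e-01 -3.92168144e-01  2.76256444e-01]
 [-2.52258376e-01 -1.12620368e-01 -9.61083953e-01]] [-548.94908481  -32.03204688  392.09095545] 3
heel []
tall_heel []
crank []
pad []
press []
tin []
hammer [(0.72, [47.2, 279.8], 2688)]
wheel []
```

View pics/side0.png

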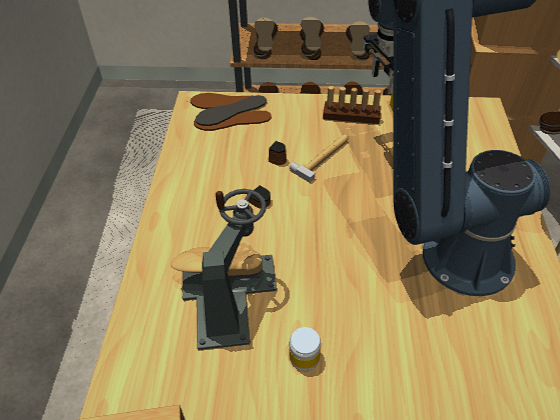

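View pics/top0.png

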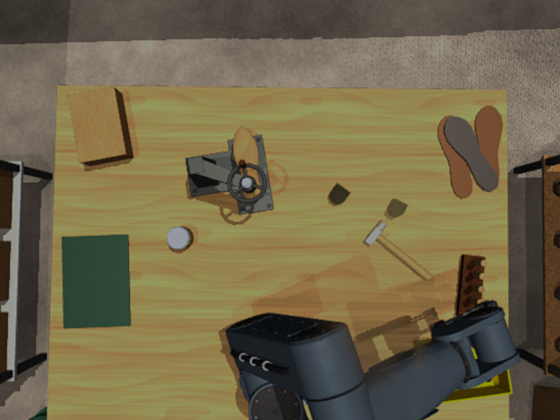

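View pics/wrist0.png

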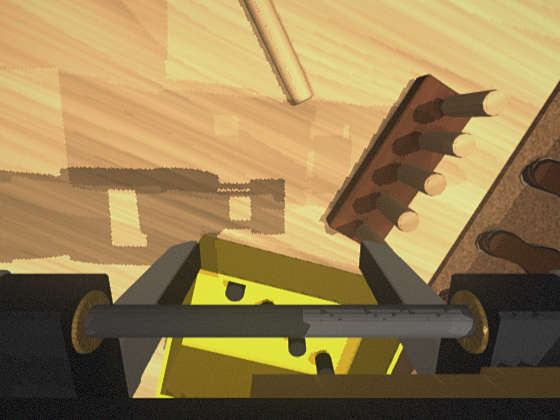

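```bash
cat > h.py <<'E'
import numpy as np, cv2
from bench import monitor, vision, ctrl, finder
from scipy.spatial.transform import Rotation as Ro
def K(p):
    h=p["color"].shape[0]; return h/2/np.tan(np.radians(p["vertical_fov"])/2)
def ray(p,rc):
    f=K(p); R=np.array(p["R"]); t=np.array(p["t"])
    d=R.T@np.array([(rc[1]-p["cx"])/f,(rc[0]-p["cy"])/f,1.]); return -R.T@t, d
def onz(p,rc,z):
    o,d=ray(p,rc); return o+d*(z-o[2])/d[2]
def tri(l):
    A=np.zeros((3,3));b=np.zeros(3)
    for p,rc in l:
        o,d=ray(p,rc); d=d/np.linalg.norm(d); M=np.eye(3)-np.outer(d,d); A+=M;b+=M@o
    X=np.linalg.solve(A,b); return X
def proj(p,X):
    c=np.array(p["R"])@np.array(X)+np.array(p["t"]); f=K(p)
    return np.array([p["cy"]+f*c[1]/c[2],p["cx"]+f*c[0]/c[2]])
def save(p,n): cv2.imwrite(f"pics/{n}.png",p["color"][:,:,::-1])
def crop(p,n,r0,r1,c0,c1,s):
    im=p["color"][r0:r1,c0:c1,::-1]; im=cv2.resize(im,None,fx=s,fy=s,interpolation=cv2.INTER_CUBIC); cv2.imwrite(f"pics/{n}.png",im)
def tcp():
    o=monitor.get_obs(); return o["clock"],o["tcp_pos"],Ro.from_rotvec(o["tool_rot"]).as_matrix(),o
E
python3 - <<'E'
from h import *
s=vision.get_image("side");t=vision.get_image("top")
crop(s,"s1",130,300,160,340,4);crop(t,"t1",110,230,170,420,3)
np.set_printoptions(precision=1,suppress=True)
print(onz(t,[194.9,337],32),onz(s,[194.9,263],16),onz(t,[208.5,397],58),onz(s,[152.4,276.5],29))
print("wheel",onz(t,[180.7,245.8],285),onz(s,[203,238.5],285),"tin",onz(t,[240,179],85))
print("crank",onz(t,[166.6,244.6],316),onz(s,[199.8,219.2],316))
print(Ro.from_rotvec(monitor.get_obs()["tool_rot"]).as_matrix())
w=vision.get_image("wrist")
X=monitor.get_obs()
R=np.array(w["R"]);c=-R.T@w["t"]; T=Ro.from_rotvec(X["tool_rot"]).as_matrix()
print("cam in tool",T.T@(c-X["tcp_pos"]),"axes",T.T@R.T)
E
```

```text
[ 592.5 -186.7   32. ] [ 582.  -199.1   16. ] [ 549.6 -375.3   58. ] [ 551.1 -379.3   29. ]
wheel [609.9  89.6 285. ] [609.2  82.4 285. ] tin [441.  310.9  85. ]
crank [645.1  91.1 316. ] [649.4 102.7 316. ]
[[-0.   0.4 -0.9]
 [-0.  -0.9 -0.4]
 [-1.   0.   0. ]]
cam in tool [-82.9  -0.9 -76.7] axes [[ 0.  -0.3  1. ]
 [ 1.  -0.  -0. ]
 [ 0.   1.   0.3]]
```

View pics/s1.png

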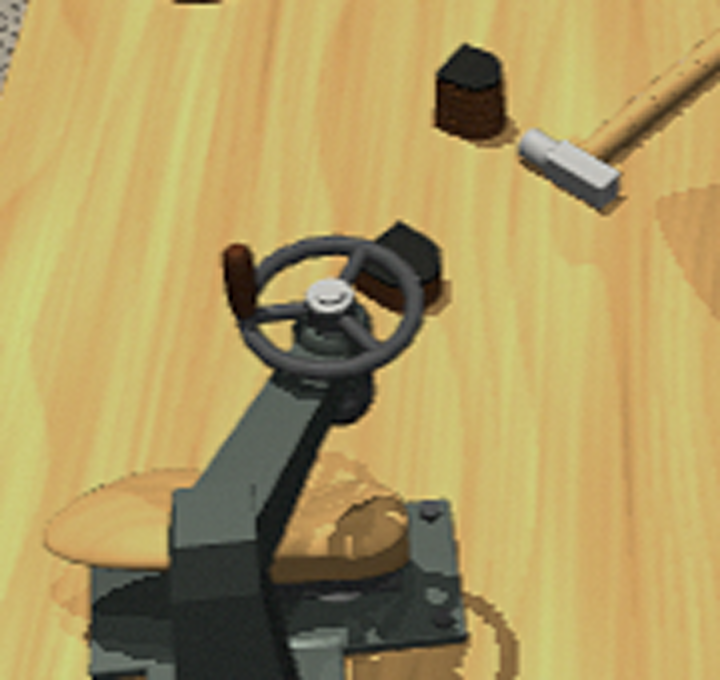

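View pics/t1.png

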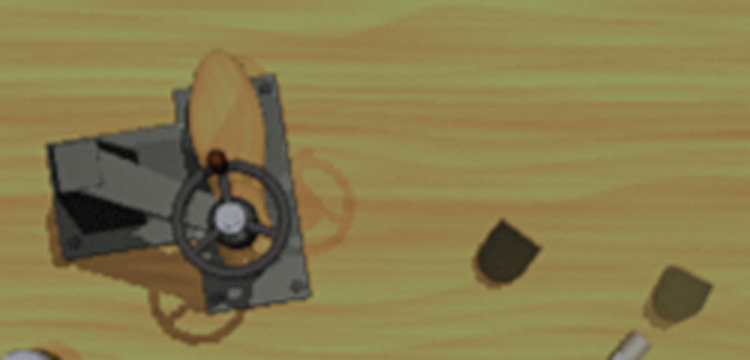

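```bash
cat >> h.py <<'E'
np.set_printoptions(precision=2,suppress=True)
def Rt(psi,lean):
    p,l=np.radians([psi,lean]); a=np.array([np.cos(p)*np.sin(l),np.sin(p)*np.sin(l),-np.cos(l)])
    z=np.array([np.cos(p)*np.cos(l),np.sin(p)*np.cos(l),np.sin(l)]); return np.stack([a,np.cross(z,a),z],1)
def plan(Rg,pg):
    c,p,R,o=tcp(); rv=Ro.from_matrix(Rg@R.T).as_rotvec(degrees=True); d=(pg-p)/1000
    print("rotvec",rv,np.linalg.norm(rv),"shift m",np.round(d,4)); return rv,d
TC=np.array([-82.9,-0.9,-76.7])
E
python3 - <<'E'
from h import *
Rg=Rt(-37,42)
ex=np.array([np.cos(np.radians(-37)),np.sin(np.radians(-37)),0])
pg=np.array([588,-190,0])-130*ex+[0,0,240]
print(Rg,pg); plan(Rg,pg)
# heel in cam
cam=pg+Rg@TC; A=np.array([[0,-.28,.96],[1,0,0],[0,.96,.28]]) 
c=(Rg@A).T@(np.array([588,-190,16])-cam); print(cam,c, c[:2]/c[2]*310+[280,207])
E
```

```text
[[ 0.53  0.6   0.59]
 [-0.4   0.8  -0.45]
 [-0.74 -0.    0.67]] [ 484.18 -111.76  240.  ]
rotvec [-49.89   5.61 112.59] 123.28096706652612 shift m [ 0.26  0.39 -0.06]
[393.81 -44.8  250.28] [  0.9  -71.69 329.46] [280.85 139.54]
```

apply_moves(
  commands=[
    {"wx":-3.1,"wy":0.35,"wz":7.0,"x":0.016,"y":0.024},
    {"wx":-3.1,"wy":0.35,"wz":7.0,"x":0.016,"y":0.024},
    {"wx":-3.1,"wy":0.35,"wz":7.0,"x":0.016,"y":0.024},
    {"wx":-3.1,"wy":0.35,"wz":7.0,"x":0.016,"y":0.024},
    {"wx":-3.1,"wy":0.35,"wz":7.0,"x":0.016,"y":0.024},
    {"wx":-3.1,"wy":0.35,"wz":7.0,"x":0.016,"y":0.024},
    {"wx":-3.1,"wy":0.35,"wz":7.0,"x":0.016,"y":0.024},
    {"wx":-3.1,"wy":0.35,"wz":7.0,"x":0.016,"y":0.024},
  ],
)

```text
schema error: expected keys wx, wy, wz, x, y, z, fingers
```

```bash
python3 - <<'E'
from h import *
Rg=Rt(-37,42)
ex=np.array([np.cos(np.radians(-37)),np.sin(np.radians(-37)),0])
pg=np.array([588,-190,0])-130*ex+[0,0,240]
c,p,R,o=tcp(); print(c,p,o["joint_pos"]);print(R)
plan(Rg,pg)
E
```

```text
1.5 [ 225.19 -501.76  302.72] [-1.23  0.35  1.65 -0.    1.14 -0.08]
[[-0.    0.41 -0.91]
 [ 0.   -0.91 -0.41]
 [-1.   -0.    0.  ]]
rotvec [-49.89   5.61 112.59] 123.28096706652612 shift m [ 0.26  0.39 -0.06]
```

apply_moves(
  commands=[
    {"wx":-3.1,"wy":0.35,"wz":7.0,"x":0.016,"y":0.024,"z":0,"fingers":0.093},
    {"wx":-3.1,"wy":0.35,"wz":7.0,"x":0.016,"y":0.024,"z":0,"fingers":0.093},
    {"wx":-3.1,"wy":0.35,"wz":7.0,"x":0.016,"y":0.024,"z":0,"fingers":0.093},
    {"wx":-3.1,"wy":0.35,"wz":7.0,"x":0.016,"y":0.024,"z":0,"fingers":0.093},
    {"wx":-3.1,"wy":0.35,"wz":7.0,"x":0.016,"y":0.024,"z":0,"fingers":0.093},
    {"wx":-3.1,"wy":0.35,"wz":7.0,"x":0.016,"y":0.024,"z":0,"fingers":0.093},
    {"wx":-3.1,"wy":0.35,"wz":7.0,"x":0.016,"y":0.024,"z":0,"fingers":0.093},
    {"wx":-3.1,"wy":0.35,"wz":7.0,"x":0.016,"y":0.024,"z":0,"fingers":0.093},
  ],
)

```text
clock: 2.5
tcp_pos: [353.7, -308.9, 302.9]
tool_rot: [1.113, 0.723, -1.33]
wrist_force: [0.2, -1.6, -0.6]
finger_gap: 1.002
```

```bash
python3 - <<'E'
from h import *
Rg=Rt(-37,42)
ex=np.array([np.cos(np.radians(-37)),np.sin(np.radians(-37)),0])
pg=np.array([588,-190,0])-130*ex+[0,0,240]
c,p,R,o=tcp(); print(c,p,o["joint_pos"]);print(R)
plan(Rg,pg)
E
```

```text
2.5 [ 353.69 -308.92  302.93] [-0.75  0.1   2.03 -0.29  0.65 -0.4 ]
[[ 0.15  0.97 -0.18]
 [-0.38 -0.11 -0.92]
 [-0.91  0.21  0.35]]
rotvec [-24.98   2.82  56.36] 61.711328716043916 shift m [ 0.13  0.2  -0.06]
```

apply_moves(
  commands=[
    {"wx":-3.1,"wy":0.35,"wz":7.0,"x":0.016,"y":0.0246,"z":-0.008,"fingers":0.093},
    {"wx":-3.1,"wy":0.35,"wz":7.0,"x":0.016,"y":0.0246,"z":-0.008,"fingers":0.093},
    {"wx":-3.1,"wy":0.35,"wz":7.0,"x":0.016,"y":0.0246,"z":-0.008,"fingers":0.093},
    {"wx":-3.1,"wy":0.35,"wz":7.0,"x":0.016,"y":0.0246,"z":-0.008,"fingers":0.093},
    {"wx":-3.1,"wy":0.35,"wz":7.0,"x":0.016,"y":0.0246,"z":-0.008,"fingers":0.093},
    {"wx":-3.1,"wy":0.35,"wz":7.0,"x":0.016,"y":0.0246,"z":-0.008,"fingers":0.093},
    {"wx":-3.1,"wy":0.35,"wz":7.0,"x":0.016,"y":0.0246,"z":-0.008,"fingers":0.093},
    {"wx":-3.1,"wy":0.35,"wz":7.0,"x":0.016,"y":0.0246,"z":-0.008,"fingers":0.093},
  ],
)

```text
clock: 3.5
tcp_pos: [481.7, -112.0, 238.6]
tool_rot: [0.276, 0.808, -0.612]
wrist_force: [-0.1, -0.4, 1.0]
finger_gap: 1.001
```

```bash
python3 - <<'E'
from h import *
c,p,R,o=tcp(); print(c,p,o["joint_pos"]);print(R)
w=vision.get_image("wrist"); save(w,"w1")
for l in ["heel","tall_heel"]:
    r=finder.cut_out(w,l); print(l,[(round(q["confidence"],2),q["pixel"],int(q["region"].sum())) for q in r[:3]])
print(onz(w,r[0]["pixel"],16) if r else 0)
E
```

```text
3.5 [ 481.73 -111.98  238.6 ] [-0.21  0.23  2.17 -1.37  0.29  0.13]
[[ 0.53  0.61  0.59]
 [-0.4   0.79 -0.45]
 [-0.74  0.    0.67]]
heel [(0.62, [147.9, 278.2], 2837)]
tall_heel [(0.81, [199.2, 145.3], 2603)]
[ 560.41 -401.1    16.  ]
```

View pics/w1.png

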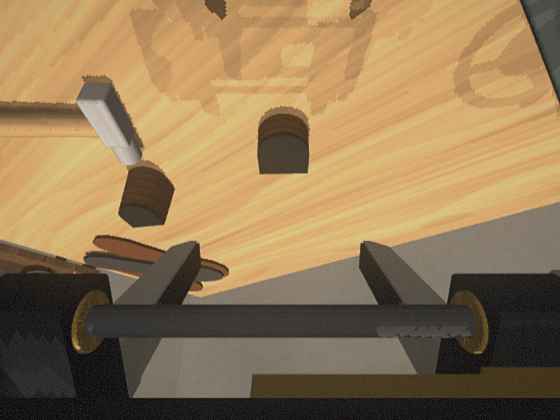

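```bash
python3 - <<'E'
from h import *
w=vision.get_image("wrist"); crop(w,"w1c",95,190,240,330,7)
r=finder.cut_out(w,"heel")[0]["region"]
rr,cc=np.where(r); print(rr.min(),rr.max(),cc.min(),cc.max())
E
```

```text
115 174 258 309
```

View pics/w1c.png

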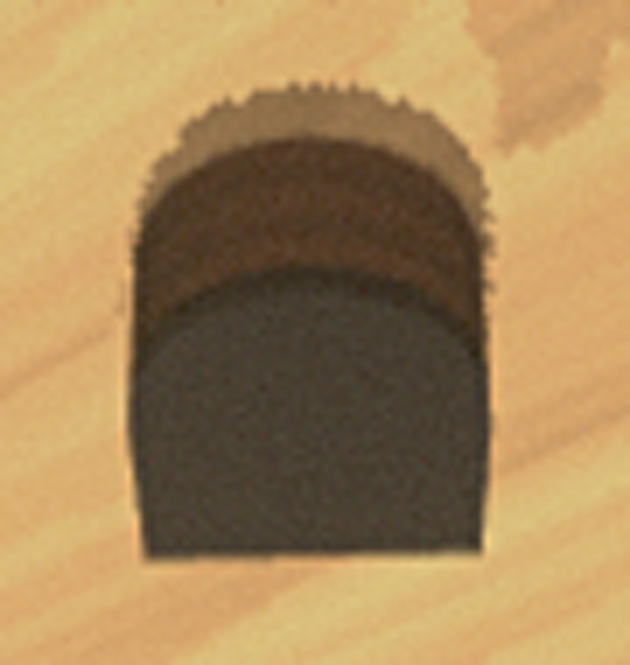

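```bash
cat >> h.py <<'E'
E
python3 - <<'E'
from h import *
w=vision.get_image("wrist")
a=onz(w,[174.2,260.3],32);b=onz(w,[173.3,308.4],32)
print(a,b,np.linalg.norm(a-b)); m=(a+b)/2
n=(a-b)/np.linalg.norm(a-b); ex=np.array([n[1],-n[0],0]); ex=ex if ex[0]>0 else -ex
psi=np.degrees(np.arctan2(ex[1],ex[0])); print("yaw",psi,"origin",m-24.5*ex, "bk top",onz(w,[133.2,284.5],32),"bk bottom",onz(w,[114.3,284],0))
o=m-24.5*ex; print((onz(w,[133.2,284.5],32)-o)@ex,(onz(w,[114.3,284],0)-o)@ex)
E
```

```text
[ 597.48 -229.97   32.  ] [ 629.64 -186.32   32.  ] 54.21836856462366
yaw -36.381534664760146 origin [ 593.83 -193.61   32.  ] bk top [ 564.07 -170.51   32.  ] bk bottom [ 567.91 -173.56   -0.  ]
-37.65909091767809 -32.75894330529173
```

```bash
cat >> h.py <<'E'
def rz(a): return Ro.from_euler('z',a).as_matrix()
def ry(a): return Ro.from_euler('y',a).as_matrix()
E
cat > fit.py <<'E'
from h import *
S=[([-1.23362553e+00,3.51216562e-01,1.65243729e+00,-1.58963016e-05,1.13908437e+00,-8.46121283e-02],[225.189,-501.772,302.733],[1.98896346,.42698201,-1.98928607])]
c,p,R,o=tcp(); S.append((o["joint_pos"],p,o["tool_rot"]))
Cs=[]
for j,p,r in S:
    F=rz(j[0])@ry(j[1]+j[2])@rz(j[3])@ry(j[4])@rz(j[5]); Cs.append(F.T@Ro.from_rotvec(r).as_matrix()); print(Cs[-1])
A=[];b=[]
S.append(([-0.75,.1,2.03,-.29,.65,-.4],[353.69,-308.92,302.93],None))
for j,p,r in S:
    e=rz(j[0]); B=e@ry(j[1]); C=e@ry(j[1]+j[2]); D=C@rz(j[3])@ry(j[4])
    A.append(np.stack([e[:,0],e[:,2],B[:,2],C[:,0],C[:,2],D[:,2]],1)); b.append(p)
A=np.vstack(A);b=np.concatenate(b)
x,res,rk,sv=np.linalg.lstsq(A,b,rcond=None); print(x,rk,sv,A@x-b)
E
python3 fit.py
```

```text
[[ 0. -1.  0.]
 [ 0. -0. -1.]
 [ 1.  0.  0.]]
[[ 0. -1. -0.]
 [ 0. -0. -1.]
 [ 1.  0.  0.]]
[240.71   7.   319.08 -81.13 180.69  -1.28] 6 [3.34 2.53 0.59 0.24 0.11 0.1 ] [-43.72 -15.89   3.01   2.37   8.38   1.34 -10.88 -10.13  -4.35]
```

apply_moves(
  commands=[
    {"wx":4.5,"wy":6,"wz":0,"x":0,"y":0,"z":0.01,"fingers":0.093},
    {"wx":4.5,"wy":6,"wz":0,"x":0,"y":0,"z":0.01,"fingers":0.093},
    {"wx":4.5,"wy":6,"wz":0,"x":0,"y":0,"z":0.01,"fingers":0.093},
  ],
)

```text
clock: 4.18
tcp_pos: [478.7, -121.6, 256.4]
tool_rot: [0.332, 1.019, -0.637]
wrist_force: [-0.8, -0.8, 0.1]
finger_gap: 1.0
```

```bash
cat > rec.py <<'E'
from h import *
import json,os
c,p,R,o=tcp()
with open("samples.jsonl","a") as f: f.write(json.dumps([list(map(float,o["joint_pos"])),list(map(float,p)),list(map(float,o["tool_rot"]))])+"\n")
print(c,p,o["joint_pos"],np.round(R,2).tolist())
E
python3 rec.py
```

```text
4.175 [ 478.69 -121.63  256.39] [-0.25  0.2   2.06 -0.55  0.47 -0.7 ] [[0.37, 0.63, 0.68], [-0.34, 0.77, -0.54], [-0.87, -0.03, 0.5]]
```

apply_moves(
  commands=[
    {"wx":0,"wy":0,"wz":9,"x":-0.01,"y":0.02,"z":0.01,"fingers":0.093},
    {"wx":0,"wy":0,"wz":9,"x":-0.01,"y":0.02,"z":0.01,"fingers":0.093},
    {"wx":0,"wy":0,"wz":9,"x":-0.01,"y":0.02,"z":0.01,"fingers":0.093},
  ],
)

```text
clock: 4.55
tcp_pos: [450.4, -64.9, 284.9]
tool_rot: [0.096, 1.046, -0.233]
wrist_force: [0.0, 0.6, -0.9]
finger_gap: 1.001
```

```bash
python3 rec.py
```

```text
4.55 [450.36 -64.87 284.87] [-0.23  0.06  2.15 -0.08  0.41 -1.51] [[0.48, 0.24, 0.85], [-0.15, 0.97, -0.19], [-0.87, -0.03, 0.5]]
```

apply_moves(
  commands=[
    {"wx":0,"wy":0,"wz":9,"x":-0.01,"y":0.02,"z":0.01,"fingers":0.093},
    {"wx":0,"wy":0,"wz":9,"x":-0.01,"y":0.02,"z":0.01,"fingers":0.093},
  ],
)

```text
clock: 4.8
tcp_pos: [431.1, -26.2, 304.1]
tool_rot: [-0.063, 1.046, 0.042]
wrist_force: [-0.6, -0.3, 0.1]
finger_gap: 0.999
```

```bash
python3 rec.py
```

```text
4.8 [431.11 -26.24 304.11] [-0.22 -0.02  2.18  0.24  0.49 -2.05] [[0.5, -0.06, 0.86], [0.0, 1.0, 0.07], [-0.87, -0.03, 0.5]]
```

```bash
cat > fit2.py <<'E'
from h import *
import json
S=[([-1.23362553e+00,3.51216562e-01,1.65243729e+00,-1.58963016e-05,1.13908437e+00,-8.46121283e-02],[225.189,-501.772,302.733])]
S+=[(a,b) for a,b,_ in map(json.loads,open("samples.jsonl"))]
A=[];b=[]
for j,p in S:
    e=rz(j[0]); B=e@ry(j[1]); C=e@ry(j[1]+j[2]); D=C@rz(j[3])@ry(j[4])
    A.append(np.stack([e[:,0],e[:,2],B[:,2],C[:,0],C[:,2],e[:,1],D[:,2],D[:,1]],1)); b.append(p)
A=np.vstack(A);b=np.concatenate(b)
for idx in [[1,2,4,5,6],[1,2,3,4,5,6],[1,2,4,5,6,7],[0,1,2,4,5,6],list(range(8))]:
    x,res,rk,sv=np.linalg.lstsq(A[:,idx],b,rcond=None); print(idx,x,sv[-1],np.abs(A[:,idx]@x-b).max())
E
python3 fit2.py; tail -2 samples.jsonl
```

```text
[1, 2, 4, 5, 6] [201.5  487.08 416.77  45.99 179.87] 0.16765566397498016 4.449924921126751
[1, 2, 3, 4, 5, 6] [258.67 486.62  40.39 438.16  46.47 192.6 ] 0.08038302383094655 0.20939719314088734
[1, 2, 4, 5, 6, 7] [197.49 492.69 415.18  40.61 182.08   5.71] 0.15264052074412887 3.2203190315992742
[0, 1, 2, 4, 5, 6] [ -8.97 205.71 490.88 425.33  46.12 183.44] 0.0929672683901704 4.220652103216537
[0, 1, 2, 3, 4, 5, 6, 7] [ -2.85 260.83 487.33  40.72 441.2   46.99 193.65  -0.5 ] 0.05293889534586253 0.0261438470120936
[[-0.23216187196239202, 0.05866823439798943, 2.1481365300849986, -0.07752335460783401, 0.41273718719671654, -1.5105380891000784], [450.36027756581075, -64.86985885932313, 284.8704079637395], [0.09571432640983242, 1.0463100911879673, -0.23299384703987785]]
[[-0.21981296742570536, -0.023540369785021713, 2.1751217970929244, 0.2429935880998999, 0.4898144804157253, -2.0495370168738822], [431.1148564175534, -26.235752274902428, 304.1053217275187], [-0.0632456766399403, 1.0464019918540213, 0.04163854904366876]]
```

```bash
cat > kin.py <<'E'
from h import *
from scipy.optimize import least_squares
C0=np.array([[0,-1,0],[0,0,-1],[1,0,0.]])
L=[258.67,486.62,40.39,438.16,46.47,192.6]
lo=np.array([-2.75,-.79,.01,-1.57,.07,-2.87]);hi=np.array([2.75,2.1,2.65,4.71,3.14,2.87])
def fk(j):
    e=rz(j[0]);B=e@ry(j[1]);C=e@ry(j[1]+j[2]);D=C@rz(j[3])@ry(j[4])
    p=L[0]*e[:,2]+L[1]*B[:,2]+L[2]*C[:,0]+L[3]*C[:,2]+L[4]*e[:,1]+L[5]*D[:,2]
    return p,D@rz(j[5])@C0
def err(j,p,R):
    q,Q=fk(j); return np.r_[(q-p)/200,Ro.from_matrix(R@Q.T).as_rotvec()]
def ik1(p,R,j0):
    s=least_squares(err,np.clip(j0,lo+1e-3,hi-1e-3),bounds=(lo,hi),args=(p,R)); return s.x,np.abs(s.fun).max()
def ikall(p,R,n=60):
    rng=np.random.default_rng(0);out=[]
    for _ in range(n):
        j0=rng.uniform(lo,hi); j0[0]=np.arctan2(p[1],p[0])
        x,e=ik1(p,R,j0)
        if e<2e-3 and not any(np.abs(x-y).max()<.02 for y in out): out.append(x)
    return out
def grasp(psi,lean,g): # TCP for grasp point g
    R=Rt(psi,lean); return np.array(g)-65*R[:,0],R
E
python3 - <<'E'
from kin import *
psi=-36.4;e=np.array([np.cos(np.radians(psi)),np.sin(np.radians(psi)),0])
for lean in (38,44):
  p,R=grasp(psi,lean,np.array([593.5,-193,22])-4*e); print("pick",lean,ikall(p,R))
  p,R=grasp(psi,lean,np.array([593.5,-193,120])-4*e); print("pick up",lean,ikall(p,R))
  p,R=grasp(8,lean,[606,86,110]); print("place",lean,ikall(p,R))
  p,R=grasp(8,lean,[506,80,150]); print("preplace",lean,ikall(p,R))
for y in (8,98,188,278):
    p,R=grasp(y,0,[660,92,316]); print("crank",y,ikall(p,R))
E
```

```text
pick 38 [array([-0.3 ,  0.69,  1.99,  4.02,  0.26,  0.97])]
pick up 38 [array([-0.3 ,  0.48,  1.98, -1.36,  0.21,  0.05])]
place 38 [array([0.04, 0.48, 2.03, 2.  , 0.07, 2.63])]
preplace 38 [array([0.03, 0.26, 2.25, 1.93, 0.07, 2.7 ])]
pick 44 [array([-0.29,  0.71,  2.03,  3.77,  0.41,  1.23])]
pick up 44 [array([-0.29,  0.5 ,  2.03,  4.25,  0.27,  0.74])]
place 44 [array([0.03, 0.49, 2.08, 2.79, 0.21, 1.84])]
preplace 44 [array([0.03, 0.27, 2.31, 2.77, 0.22, 1.86])]
crank 8 [array([ 0.07,  0.51,  1.22,  0.  ,  1.41, -1.64])]
crank 98 []
crank 188 [array([ 0.07,  0.51,  1.22, -0.  ,  1.41,  1.5 ])]
crank 278 [array([ 0.07,  0.51,  1.22, -0.  ,  1.41, -0.07])]
```

```bash
python3 - <<'E'
from kin import *
w=vision.get_image("wrist"); save(w,"w2")
for l in ["press","crank","wheel","pad"]:
    r=finder.cut_out(w,l); print(l,[(round(q["confidence"],2),q["pixel"],int(q["region"].sum())) for q in r[:3]])
c,p,R,o=tcp(); j=o["joint_pos"]; print(j,R[:,0])
# phase A
jA=j.copy(); jA[5]=2.6
psi=-36.4;e=np.array([np.cos(np.radians(psi)),np.sin(np.radians(psi)),0])
pg,Rg=grasp(psi,45,np.array([593.5,-193,110])-4*e)
jg,er=ik1(pg,Rg,[-.29,.5,2.03,4.2,.3,.8]); print(jg,er)
for via in ([ -.15,.1,2.2,2.0,.5,1.9],[-.15,.1,2.2,1.7,.5,2.2]):
  pv,Rv=fk(np.array(via)); pA,RA=fk(jA)
  print("A->via",Ro.from_matrix(Rv@RA.T).as_rotvec(degrees=True),pv-pA,"via->g",Ro.from_matrix(Rg@Rv.T).as_rotvec(degrees=True),pg-pv)
  q=jA.copy()
  for (p0,R0,p1,R1) in ((pA,RA,pv,Rv),(pv,Rv,pg,Rg)):
    rv=Ro.from_matrix(R1@R0.T).as_rotvec()
    for s in np.linspace(0,1,11)[1:]:
      q,er=ik1(p0+s*(p1-p0),Ro.from_rotvec(rv*s).as_matrix()@R0,q); print(np.round(q,2),round(er,4))
E
```

```text
press [(0.87, [215.6, 393.6], 20717)]
crank []
wheel []
pad []
[-0.22 -0.02  2.17  0.23  0.49 -2.03] [ 0.5  -0.   -0.87]
[-0.29  0.52  2.04  4.1   0.3   0.88] 1.994553855411141e-09
A->via [ 54.06 -20.21 -28.53] [82.11 81.53 33.42] via->g [ 28.8   16.14 -72.78] [  39.36 -217.59 -180.88]
[-0.23 -0.01  2.17  0.38  0.48  2.55] 0.0
[-0.23 -0.01  2.17  0.54  0.47  2.5 ] 0.0
[-0.23  0.    2.17  0.7   0.46  2.44] 0.0
[-0.23  0.01  2.17  0.87  0.45  2.38] 0.0
[-0.22  0.02  2.17  1.04  0.45  2.31] 0.0
[-0.22  0.03  2.18  1.23  0.45  2.23] 0.0
[-0.21  0.05  2.19  1.42  0.45  2.15] 0.0
[-0.19  0.06  2.19  1.61  0.46  2.06] 0.0
[-0.17  0.08  2.2   1.81  0.48  1.98] 0.0
[-0.15  0.1   2.2   2.    0.5   1.9 ] 0.0
[-0.16  0.13  2.22  2.18  0.46  1.82] 0.0
[-0.18  0.17  2.22  2.37  0.43  1.73] 0.0
[-0.19  0.21  2.23  2.57  0.41  1.64] 0.0
[-0.2   0.25  2.22  2.77  0.39  1.55] 0.0
[-0.21  0.29  2.21  2.97  0.37  1.47] 0.0
[-0.22  0.34  2.19  3.17  0.35  1.38] 0.0
[-0.24  0.38  2.16  3.38  0.34  1.28] 0.0
[-0.25  0.43  2.13  3.6   0.32  1.17] 0.0
[-0.27  0.47  2.09  3.84  0.31  1.04] 0.0
[-0.29  0.52  2
[... 272 characters left out ...]
 2.17  0.76  0.48  2.49] 0.0
[-0.21  0.03  2.17  0.9   0.48  2.46] 0.0
[-0.21  0.04  2.17  1.05  0.48  2.42] 0.0
[-0.2   0.05  2.18  1.2   0.48  2.37] 0.0
[-0.18  0.07  2.19  1.36  0.48  2.32] 0.0
[-0.17  0.08  2.19  1.53  0.49  2.26] 0.0
[-0.15  0.1   2.2   1.7   0.5   2.2 ] 0.0
[-0.17  0.13  2.22  1.87  0.45  2.12] 0.0
[-0.19  0.17  2.23  2.07  0.4   2.03] 0.0
[-0.2   0.21  2.23  2.29  0.36  1.91] 0.0
[-0.21  0.25  2.22  2.53  0.34  1.78] 0.0
[-0.22  0.29  2.21  2.78  0.32  1.65] 0.0
[-0.23  0.34  2.19  3.03  0.3   1.5 ] 0.0
[-0.25  0.38  2.16  3.29  0.29  1.36] 0.0
[-0.26  0.43  2.13  3.56  0.29  1.21] 0.0
[-0.27  0.47  2.09  3.83  0.29  1.05] 0.0
[-0.29  0.52  2.04  4.1   0.3   0.88] 0.0
```

View pics/w2.png

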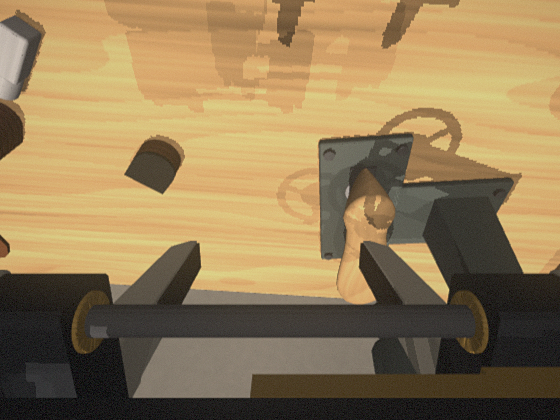

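apply_moves(
  commands=[
    {"wx":5.1,"wy":0,"wz":-8.9,"x":0,"y":0,"z":0,"fingers":0.093},
    {"wx":5.1,"wy":0,"wz":-8.9,"x":0,"y":0,"z":0,"fingers":0.093},
    {"wx":5.1,"wy":0,"wz":-8.9,"x":0,"y":0,"z":0,"fingers":0.093},
    {"wx":5.1,"wy":0,"wz":-8.9,"x":0,"y":0,"z":0,"fingers":0.093},
    {"wx":5.1,"wy":0,"wz":-8.9,"x":0,"y":0,"z":0,"fingers":0.093},
    {"wx":5.1,"wy":0,"wz":-8.9,"x":0,"y":0,"z":0,"fingers":0.093},
    {"wx":5.1,"wy":0,"wz":-8.9,"x":0,"y":0,"z":0,"fingers":0.093},
    {"wx":5.1,"wy":0,"wz":-8.9,"x":0,"y":0,"z":0,"fingers":0.093},
    {"wx":5.1,"wy":0,"wz":-8.9,"x":0,"y":0,"z":0,"fingers":0.093},
    {"wx":5.1,"wy":0,"wz":-8.9,"x":0,"y":0,"z":0,"fingers":0.093},
  ],
)

```text
clock: 6.3
tcp_pos: [431.8, -27.0, 302.8]
tool_rot: [1.55, 0.763, -0.901]
wrist_force: [0.2, 0.0, 0.2]
finger_gap: 0.999
```

```bash
python3 - <<'E'
from h import *
import sys; exec(open("rec.py").read())
w=vision.get_image("wrist"); save(w,"w3")
E
```

```text
6.3 [431.84 -27.02 302.83] [-0.22 -0.02  2.17  0.22  0.49 -0.23] [[0.5, 0.86, -0.14], [-0.0, -0.16, -0.99], [-0.87, 0.49, -0.08]]
```

apply_moves(
  commands=[
    {"wx":5.1,"wy":0,"wz":-8.9,"x":0,"y":0,"z":0,"fingers":0.093},
    {"wx":5.1,"wy":0,"wz":-8.9,"x":0,"y":0,"z":0,"fingers":0.093},
    {"wx":5.1,"wy":0,"wz":-8.9,"x":0,"y":0,"z":0,"fingers":0.093},
    {"wx":5.1,"wy":0,"wz":-8.9,"x":0,"y":0,"z":0,"fingers":0.093},
    {"wx":5.1,"wy":0,"wz":-8.9,"x":0,"y":0,"z":0,"fingers":0.093},
    {"wx":5.1,"wy":0,"wz":-8.9,"x":0,"y":0,"z":0,"fingers":0.093},
    {"wx":5.1,"wy":0,"wz":-8.9,"x":0,"y":0,"z":0,"fingers":0.093},
    {"wx":5.1,"wy":0,"wz":-8.9,"x":0,"y":0,"z":0,"fingers":0.093},
    {"wx":5.1,"wy":0,"wz":-8.9,"x":0,"y":0,"z":0,"fingers":0.093},
    {"wx":5.1,"wy":0,"wz":-8.9,"x":0,"y":0,"z":0,"fingers":0.093},
  ],
)

```text
clock: 7.6
tcp_pos: [431.8, -26.9, 302.9]
tool_rot: [-2.426, 0.27, 1.41]
wrist_force: [-0.1, 0.5, -0.1]
finger_gap: 1.002
```

```bash
python3 - <<'E'
from h import *
import sys; exec(open("rec.py").read())
w=vision.get_image("wrist"); save(w,"w4")
for l in ["press","crank","wheel","pad"]:
    r=finder.cut_out(w,l); print(l,[(round(q["confidence"],2),q["pixel"],int(q["region"].sum())) for q in r[:3]])
E
```

```text
7.6 [431.77 -26.86 302.9 ] [-0.22 -0.02  2.17  0.22  0.49  1.56] [[0.49, -0.32, -0.81], [-0.0, -0.93, 0.37], [-0.87, -0.18, -0.46]]
press [(0.74, [162.8, 103.2], 38245)]
crank []
wheel [(0.62, [101.7, 44.4], 8358)]
pad [(0.52, [162.4, 122.4], 168)]
```

View pics/w4.png

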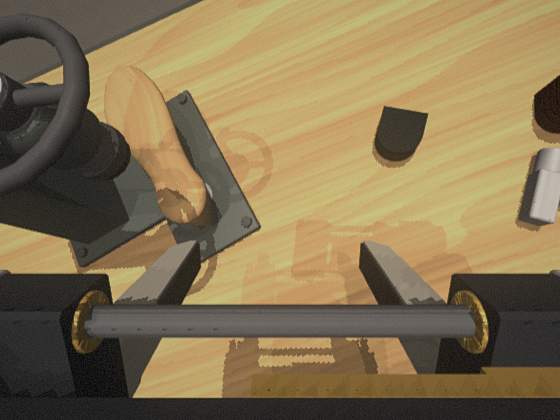

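apply_moves(
  commands=[
    {"wx":5.1,"wy":0,"wz":-8.9,"x":0,"y":0,"z":0,"fingers":0.093},
    {"wx":5.1,"wy":0,"wz":-8.9,"x":0,"y":0,"z":0,"fingers":0.093},
    {"wx":5.1,"wy":0,"wz":-8.9,"x":0,"y":0,"z":0,"fingers":0.093},
    {"wx":5.1,"wy":0,"wz":-8.9,"x":0,"y":0,"z":0,"fingers":0.093},
    {"wx":5.1,"wy":0,"wz":-8.9,"x":0,"y":0,"z":0,"fingers":0.093},
  ],
)

```text
clock: 8.48
tcp_pos: [431.6, -26.5, 303.2]
tool_rot: [-1.676, 0.714, 0.974]
wrist_force: [-0.4, 0.2, -0.8]
finger_gap: 0.998
```

```bash
python3 - <<'E'
from kin import *
c,p,R,o=tcp(); j=o["joint_pos"]; print(c,p,j)
w=vision.get_image("wrist"); save(w,"w5")
via=np.array([-.15,.1,2.2,2.0,.5,1.9]); pv,Rv=fk(via)
rv,d=plan(Rv,pv); q=j.copy()
for s in np.linspace(0,1,8)[1:]:
  q,er=ik1(p+s*d*1000,Ro.from_rotvec(rv*s,degrees=True).as_matrix()@R,q); print(np.round(q,2),round(er,4))
E
```

```text
8.475 [431.63 -26.51 303.23] [-0.22 -0.02  2.17  0.23  0.49  2.44]
rotvec [ 59.67 -18.08 -34.97] 71.48942181562448 shift m [0.08 0.08 0.03]
[-0.23 -0.01  2.17  0.45  0.49  2.39] 0.0
[-0.23  0.    2.16  0.67  0.48  2.33] 0.0
[-0.23  0.02  2.17  0.91  0.47  2.27] 0.0
[-0.22  0.03  2.17  1.16  0.47  2.19] 0.0
[-0.21  0.05  2.18  1.43  0.47  2.1 ] 0.0
[-0.18  0.07  2.19  1.71  0.48  1.99] 0.0
[-0.15  0.1   2.2   2.    0.5   1.89] 0.0
```

View pics/w5.png

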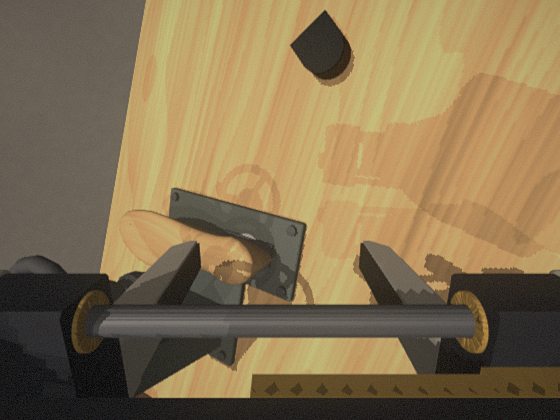

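apply_moves(
  commands=[
    {"wx":6.63,"wy":-2.0,"wz":-3.89,"x":0.009,"y":0.009,"z":0.0037,"fingers":0.093},
    {"wx":6.63,"wy":-2.0,"wz":-3.89,"x":0.009,"y":0.009,"z":0.0037,"fingers":0.093},
    {"wx":6.63,"wy":-2.0,"wz":-3.89,"x":0.009,"y":0.009,"z":0.0037,"fingers":0.093},
    {"wx":6.63,"wy":-2.0,"wz":-3.89,"x":0.009,"y":0.009,"z":0.0037,"fingers":0.093},
    {"wx":6.63,"wy":-2.0,"wz":-3.89,"x":0.009,"y":0.009,"z":0.0037,"fingers":0.093},
    {"wx":6.63,"wy":-2.0,"wz":-3.89,"x":0.009,"y":0.009,"z":0.0037,"fingers":0.093},
    {"wx":6.63,"wy":-2.0,"wz":-3.89,"x":0.009,"y":0.009,"z":0.0037,"fingers":0.093},
    {"wx":6.63,"wy":-2.0,"wz":-3.89,"x":0.009,"y":0.009,"z":0.0037,"fingers":0.093},
    {"wx":6.63,"wy":-2.0,"wz":-3.89,"x":0.009,"y":0.009,"z":0.0037,"fingers":0.093},
  ],
)

```text
clock: 9.65
tcp_pos: [510.5, 55.2, 333.0]
tool_rot: [-0.606, 0.35, 0.466]
wrist_force: [-27.6, 11.4, -28.2]
finger_gap: 1.003
```

```bash
python3 - <<'E'
from kin import *
c,p,R,o=tcp(); j=o["joint_pos"]; print(c,p,j)
w=vision.get_image("wrist"); save(w,"w6")
psi=-36.4;e=np.array([np.cos(np.radians(psi)),np.sin(np.radians(psi)),0])
for hz in (70,110):
  pg,Rg=grasp(psi,45,np.array([593.5,-193,hz])-(4+max(0,hz-60)*0)*e)
  rv,d=plan(Rg,pg); q=j.copy()
  for s in np.linspace(0,1,11)[1:]:
    q,er=ik1(p+s*d*1000,Ro.from_rotvec(rv*s,degrees=True).as_matrix()@R,q); print(np.round(q,2),round(er,4))
E
```

```text
9.65 [510.47  55.22 333.04] [-0.15  0.1   2.21  2.    0.5   1.88]
rotvec [ 29.02  15.86 -73.16] 80.28637160123165 shift m [ 0.04 -0.22 -0.22]
[-0.16  0.14  2.23  2.2   0.47  1.78] 0.0
[-0.18  0.19  2.24  2.41  0.45  1.68] 0.0
[-0.19  0.24  2.24  2.61  0.44  1.58] 0.0
[-0.2   0.29  2.23  2.8   0.43  1.5 ] 0.0
[-0.21  0.34  2.22  2.99  0.43  1.43] 0.0
[-0.22  0.4   2.2   3.16  0.42  1.37] 0.0
[-0.24  0.45  2.17  3.33  0.41  1.32] 0.0
[-0.25  0.5   2.13  3.51  0.39  1.26] 0.0
[-0.27  0.55  2.09  3.7   0.37  1.18] 0.0
[-0.29  0.61  2.04  3.9   0.35  1.08] 0.0
rotvec [ 29.02  15.86 -73.16] 80.28637160123165 shift m [ 0.04 -0.22 -0.18]
[-0.16  0.13  2.22  2.18  0.46  1.8 ] 0.0
[-0.18  0.17  2.23  2.37  0.43  1.72] 0.0
[-0.19  0.21  2.23  2.57  0.41  1.63] 0.0
[-0.2   0.25  2.22  2.77  0.39  1.54] 0.0
[-0.21  0.29  2.21  2.96  0.37  1.46] 0.0
[-0.22  0.34  2.19  3.17  0.35  1.37] 0.0
[-0.24  0.38  2.16  3.37  0.33  1.27] 0.0
[-0.25  0.43  2.13  3.6   0.32  1.16] 0.0
[-0.27  0.47  2.09  3.84  0.3   1.03] 0.0
[-0.29  0.52  2.04  4.11  0.29  0.86] 0.0
```

View pics/w6.png

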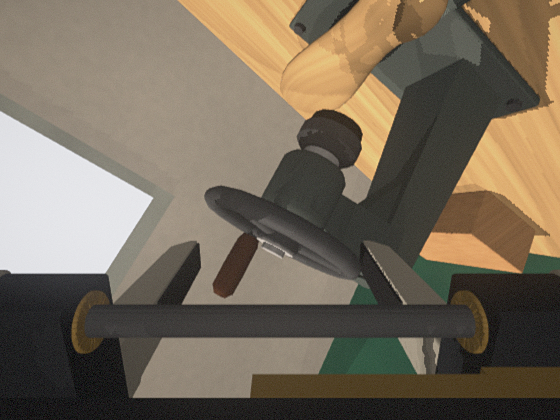

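apply_moves(
  commands=[
    {"wx":0,"wy":0,"wz":0,"x":-0.02,"y":-0.01,"z":0.0,"fingers":0.093},
    {"wx":0,"wy":0,"wz":0,"x":-0.03,"y":-0.03,"z":0.0,"fingers":0.093},
    {"wx":0,"wy":0,"wz":0,"x":-0.03,"y":-0.04,"z":0.0,"fingers":0.093},
  ],
)

```text
clock: 10.07
tcp_pos: [431.6, -25.5, 336.5]
tool_rot: [-0.607, 0.343, 0.466]
wrist_force: [0.3, -0.9, 0.2]
finger_gap: 0.998
```

```bash
python3 - <<'E'
from kin import *
c,p,R,o=tcp(); j=o["joint_pos"]; print(c,p,j,o["wrist_force"])
w=vision.get_image("wrist"); save(w,"w7"); s=vision.get_image("side"); crop(s,"s7",130,300,160,340,3)
psi=-36.4;e=np.array([np.cos(np.radians(psi)),np.sin(np.radians(psi)),0])
hz=110
if 1:
  pg,Rg=grasp(psi,45,np.array([593.5,-193,hz])-(20)*e)
  rv,d=plan(Rg,pg); q=j.copy()
  for s in np.linspace(0,1,11)[1:]:
    q,er=ik1(p+s*d*1000,Ro.from_rotvec(rv*s,degrees=True).as_matrix()@R,q); print(np.round(q,2),round(er,4))
E
```

```text
10.075 [431.6  -25.46 336.47] [-0.48 -0.04  2.35  1.69  0.74  1.99] [ 0.34 -0.88  0.21]
rotvec [ 29.62  15.8  -72.98] 80.33427136634322 shift m [ 0.11 -0.13 -0.18]
[-0.45  0.01  2.35  1.85  0.65  1.95] 0.0
[-0.42  0.06  2.35  2.04  0.58  1.89] 0.0
[-0.4   0.12  2.34  2.25  0.52  1.81] 0.0
[-0.37  0.18  2.33  2.47  0.47  1.72] 0.0
[-0.34  0.23  2.3   2.71  0.43  1.62] 0.0
[-0.32  0.29  2.27  2.95  0.4   1.52] 0.0
[-0.3   0.34  2.23  3.21  0.37  1.4 ] 0.0
[-0.28  0.4   2.19  3.47  0.35  1.27] 0.0
[-0.27  0.45  2.14  3.75  0.33  1.12] 0.0
[-0.27  0.5   2.08  4.06  0.32  0.94] 0.0
```

View pics/s7.png

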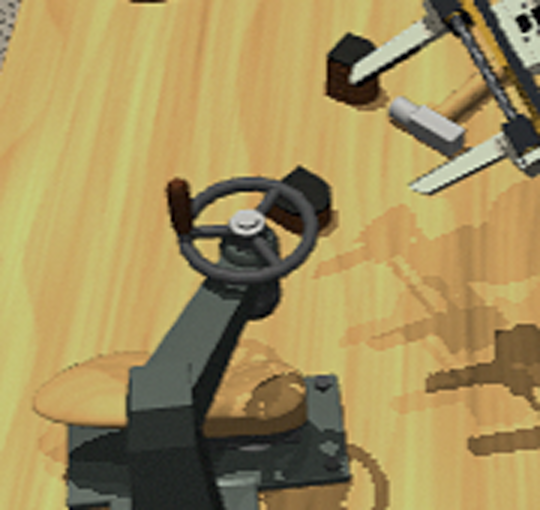

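View pics/w7.png

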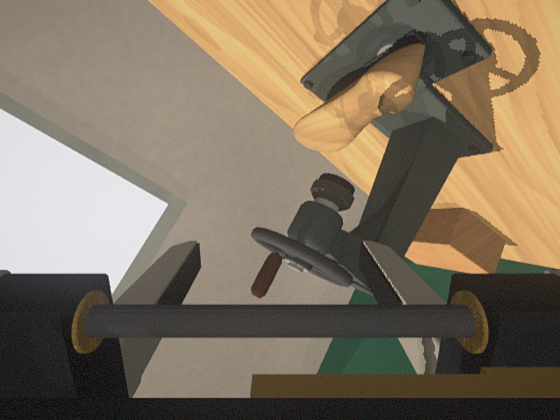

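apply_moves(
  commands=[
    {"wx":2.28,"wy":1.21,"wz":-5.61,"x":0.0085,"y":-0.01,"z":-0.0135,"fingers":0.093},
    {"wx":2.28,"wy":1.21,"wz":-5.61,"x":0.0085,"y":-0.01,"z":-0.0135,"fingers":0.093},
    {"wx":2.28,"wy":1.21,"wz":-5.61,"x":0.0085,"y":-0.01,"z":-0.0135,"fingers":0.093},
    {"wx":2.28,"wy":1.21,"wz":-5.61,"x":0.0085,"y":-0.01,"z":-0.0135,"fingers":0.093},
    {"wx":2.28,"wy":1.21,"wz":-5.61,"x":0.0085,"y":-0.01,"z":-0.0135,"fingers":0.093},
    {"wx":2.28,"wy":1.21,"wz":-5.61,"x":0.0085,"y":-0.01,"z":-0.0135,"fingers":0.093},
    {"wx":2.28,"wy":1.21,"wz":-5.61,"x":0.0085,"y":-0.01,"z":-0.0135,"fingers":0.093},
    {"wx":2.28,"wy":1.21,"wz":-5.61,"x":0.0085,"y":-0.01,"z":-0.0135,"fingers":0.093},
    {"wx":2.28,"wy":1.21,"wz":-5.61,"x":0.0085,"y":-0.01,"z":-0.0135,"fingers":0.093},
    {"wx":2.28,"wy":1.21,"wz":-5.61,"x":0.0085,"y":-0.01,"z":-0.0135,"fingers":0.093},
  ],
)

```text
clock: 11.42
tcp_pos: [518.2, -124.8, 200.7]
tool_rot: [0.046, 0.677, -0.353]
wrist_force: [1.1, 0.1, 0.0]
finger_gap: 1.001
```

apply_moves(
  commands=[
    {"wx":2.28,"wy":1.21,"wz":-5.61,"x":0.0085,"y":-0.01,"z":-0.0135,"fingers":0.093},
    {"wx":2.28,"wy":1.21,"wz":-5.61,"x":0.0085,"y":-0.01,"z":-0.0135,"fingers":0.093},
    {"wx":2.28,"wy":1.21,"wz":-5.61,"x":0.0085,"y":-0.01,"z":-0.0135,"fingers":0.093},
  ],
)

```text
clock: 11.8
tcp_pos: [543.8, -154.6, 160.2]
tool_rot: [0.25, 0.755, -0.597]
wrist_force: [-0.0, -0.3, -0.1]
finger_gap: 1.001
```

```bash
python3 - <<'E'
from kin import *
c,p,R,o=tcp(); j=o["joint_pos"]; print(c,p,j,o["wrist_force"]);print(R)
w=vision.get_image("wrist"); save(w,"w8"); 
r=finder.cut_out(w,"heel"); 
for q in r[:2]: rr,cc=np.where(q["region"]); print(q["confidence"],q["pixel"],rr.min(),rr.max(),cc.min(),cc.max())
crop(w,"w8c",80,240,220,340,5)
psi=-36.4;e=np.array([np.cos(np.radians(psi)),np.sin(np.radians(psi)),0])
for hz,b in ((110,20),(22,4)):
  pg,Rg=grasp(psi,45,np.array([593.5,-193,hz])-b*e); print(pg); plan(Rg,pg)
E
```

```text
11.8 [ 543.82 -154.6   160.25] [-0.28  0.5   2.07  4.09  0.31  0.9 ] [-0.02 -0.28 -0.14]
[[ 0.57  0.59  0.57]
 [-0.42  0.81 -0.42]
 [-0.71  0.    0.71]]
0.61 [143.6, 275.9] 93 182 238 316
[ 540.41 -153.86  155.96]
rotvec [-0.09  0.29 -0.19] 0.35522472925063076 shift m [-0.  0. -0.]
[ 553.29 -163.35   67.96]
rotvec [-0.09  0.29 -0.19] 0.35522472925063076 shift m [ 0.01 -0.01 -0.09]
```

View pics/w8.png

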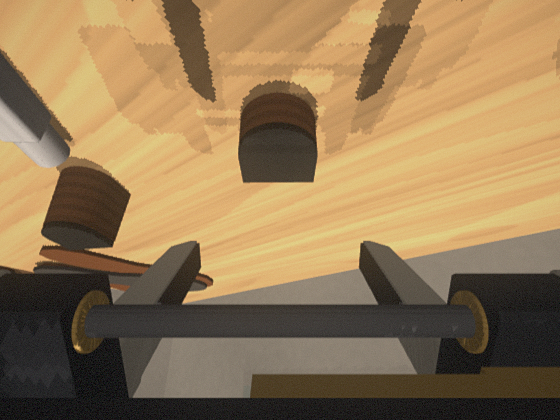

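View pics/w8c.png

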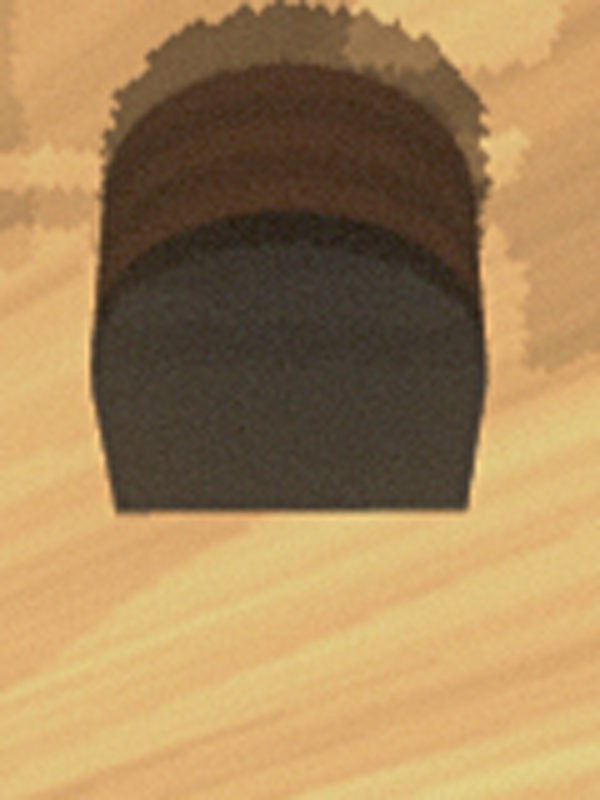

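```bash
python3 - <<'E'
from kin import *
w=vision.get_image("wrist")
a=onz(w,[182.2,243.0],32);b=onz(w,[181.8,313.4],32)
m=(a+b)/2; n=(a-b)/np.linalg.norm(a-b); ex=np.array([n[1],-n[0],0]); ex=ex if ex[0]>0 else -ex
psi=np.degrees(np.arctan2(ex[1],ex[0])); o=m-24.5*ex; print(np.linalg.norm(a-b),psi,o)
print((onz(w,[128.2,278.5],32)-o)@ex,(onz(w,[92.8,278],0)-o)@ex)
ey=np.array([-ex[1],ex[0],0])
print("y extents", [(onz(w,rc,32)-o)@ey for rc in ([155,238],[155,317])])
E
```

```text
54.3787161899927 -35.9938980052537 [ 594.51 -192.28   32.  ]
-34.342367700694005 -33.27403360642318
y extents [np.float64(-26.960972348506452), np.float64(26.663088883995787)]
```

apply_moves(
  commands=[
    {"wx":0,"wy":0,"wz":0,"x":0.0013,"y":-0.001,"z":-0.012,"fingers":0.093},
    {"wx":0,"wy":0,"wz":0,"x":0.0013,"y":-0.001,"z":-0.012,"fingers":0.093},
    {"wx":0,"wy":0,"wz":0,"x":0.0013,"y":-0.001,"z":-0.012,"fingers":0.093},
    {"wx":0,"wy":0,"wz":0,"x":0.0013,"y":-0.001,"z":-0.012,"fingers":0.093},
    {"wx":0,"wy":0,"wz":0,"x":0.0013,"y":-0.001,"z":-0.012,"fingers":0.093},
    {"wx":0,"wy":0,"wz":0,"x":0.0013,"y":-0.001,"z":-0.012,"fingers":0.093},
    {"wx":0,"wy":0,"wz":0.2,"x":0.0013,"y":-0.001,"z":-0.011,"fingers":0.093},
  ],
)

```text
clock: 12.82
tcp_pos: [552.2, -161.7, 78.0]
tool_rot: [0.248, 0.752, -0.591]
wrist_force: [-0.3, -1.0, 0.8]
finger_gap: 1.001
```

```bash
python3 - <<'E'
from kin import *
c,p,R,o=tcp(); j=o["joint_pos"]; print(c,p,j,o["wrist_force"]);
psi=-36.;e=np.array([np.cos(np.radians(psi)),np.sin(np.radians(psi)),0])
g=p+65*R[:,0]; print("grasp",g, "in heel",(g-[594.5,-192.3,0])@e, (g-[594.5,-192.3,0])@[-e[1],e[0],0])
print("yaw of y axis",np.degrees(np.arctan2(-R[0,1],R[1,1])), "lean",np.degrees(np.arccos(-R[2,0])))
w=vision.get_image("wrist"); save(w,"w9")
E
```

```text
12.825 [ 552.23 -161.68   78.04] [-0.29  0.69  2.05  3.74  0.43  1.26] [-0.29 -0.95  0.75]
grasp [ 589.81 -188.58   32.33] in heel -5.981999599461698 0.2570332271780829
yaw of y axis -35.829663024558975 lean 45.31759482150827
```

View pics/w9.png

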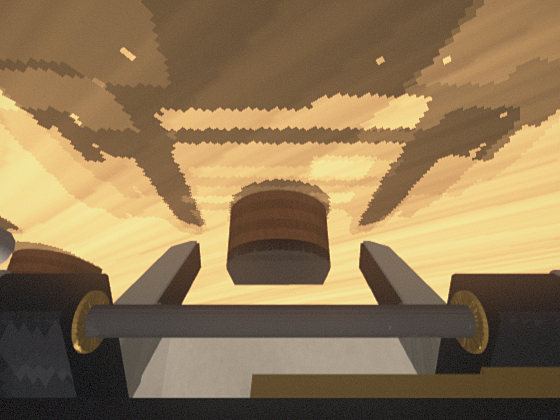

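apply_moves(
  commands=[
    {"wx":0,"wy":0,"wz":0,"x":0.001,"y":-0.0006,"z":-0.005,"fingers":0.093},
    {"wx":0,"wy":0,"wz":0,"x":0.0006,"y":-0.0006,"z":-0.005,"fingers":0.093},
    {"wx":0,"wy":0,"wz":0,"x":0,"y":0,"z":0,"fingers":0.093},
    {"wx":0,"wy":0,"wz":0,"x":0,"y":0,"z":0,"fingers":0.04},
    {"wx":0,"wy":0,"wz":0,"x":0,"y":0,"z":0,"fingers":0.04},
    {"wx":0,"wy":0,"wz":0,"x":0,"y":0,"z":0,"fingers":0.04},
    {"wx":0,"wy":0,"wz":0,"x":0,"y":0,"z":0,"fingers":0.04},
    {"wx":0,"wy":0,"wz":0,"x":0,"y":0,"z":0,"fingers":0.04},
    {"wx":0,"wy":0,"wz":0,"x":0,"y":0,"z":0,"fingers":0.04},
  ],
)

```text
clock: 14.0
tcp_pos: [553.8, -163.6, 68.2]
tool_rot: [0.251, 0.752, -0.595]
wrist_force: [0.2, 0.2, 1.5]
finger_gap: 0.579
```

```bash
python3 - <<'E'
from kin import *
c,p,R,o=tcp(); j=o["joint_pos"]; print(c,p,j,o["wrist_force"],o["finger_gap"]*93);
psi=-36.;e=np.array([np.cos(np.radians(psi)),np.sin(np.radians(psi)),0])
g=p+65*R[:,0]; print("grasp",g, "in heel",(g-[594.5,-192.3,0])@e, (g-[594.5,-192.3,0])@[-e[1],e[0],0])
print("yaw of y axis",np.degrees(np.arctan2(-R[0,1],R[1,1])), "lean",np.degrees(np.arccos(-R[2,0])))
w=vision.get_image("wrist"); save(w,"w10")
E
```

```text
14.0 [ 553.8  -163.61   68.18] [-0.29  0.72  2.04  3.72  0.44  1.29] [0.22 0.2  1.49] 53.87052337553133
grasp [ 591.27 -190.64   22.46] in heel -3.5888220742516093 -0.553418490199536
yaw of y axis -36.11190118418671 lean 45.30308000840664
```

View pics/w10.png

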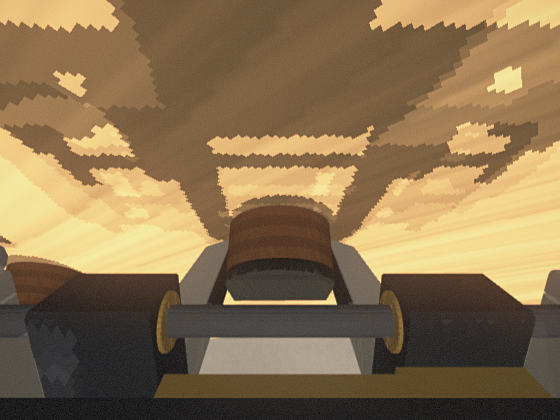

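```bash
python3 - <<'E'
from kin import *
c,p,R,o=tcp(); j=o["joint_pos"]
p0=p+[0,0,60]
psi=8;e=np.array([np.cos(np.radians(psi)),np.sin(np.radians(psi)),0])
pg,Rg=grasp(psi,45.3,np.array([610,86,150])-120*e); print(pg)
rv=Ro.from_matrix(Rg@R.T).as_rotvec(degrees=True); d=pg-p0; print(rv,d)
q=j.copy()
for s in np.linspace(0,1,5)[1:]:
    q,er=ik1(p+s*(p0-p),R,q); print(np.round(q,2),round(er,4))
for s in np.linspace(0,1,11)[1:]:
    q,er=ik1(p0+s*d,Ro.from_rotvec(rv*s,degrees=True).as_matrix()@R,q); print(np.round(q,2),round(er,4))
E
```

```text
[445.42  62.87 195.72]
[-0.31  0.08 44.11] [-108.37  226.47   67.58]
[-0.29  0.68  2.04  3.76  0.42  1.24] 0.0
[-0.29  0.65  2.04  3.8   0.39  1.19] 0.0
[-0.29  0.62  2.04  3.86  0.36  1.14] 0.0
[-0.29  0.58  2.04  3.92  0.34  1.07] 0.0
[-0.27  0.55  2.09  3.79  0.33  1.16] 0.0
[-0.25  0.51  2.13  3.66  0.33  1.24] 0.0
[-0.23  0.48  2.17  3.53  0.32  1.32] 0.0
[-0.2   0.45  2.21  3.42  0.32  1.4 ] 0.0
[-0.17  0.41  2.24  3.3   0.31  1.47] 0.0
[-0.15  0.38  2.27  3.19  0.3   1.54] 0.0
[-0.12  0.35  2.3   3.08  0.3   1.61] 0.0
[-0.08  0.32  2.32  2.97  0.29  1.69] 0.0
[-0.05  0.29  2.34  2.86  0.28  1.77] 0.0
[-0.01  0.25  2.36  2.74  0.28  1.85] 0.0
```

Lift first, then carry.

apply_moves(
  commands=[
    {"wx":0,"wy":0,"wz":0,"x":0,"y":0,"z":0.005,"fingers":0.04},
    {"wx":0,"wy":0,"wz":0,"x":0,"y":0,"z":0.01,"fingers":0.04},
    {"wx":0,"wy":0,"wz":0,"x":0,"y":0,"z":0.015,"fingers":0.04},
    {"wx":0,"wy":0,"wz":0,"x":0,"y":0,"z":0.015,"fingers":0.04},
    {"wx":0,"wy":0,"wz":0,"x":0,"y":0,"z":0.015,"fingers":0.04},
  ],
)

```text
clock: 14.68
tcp_pos: [553.8, -163.5, 129.2]
tool_rot: [0.251, 0.752, -0.595]
wrist_force: [-0.3, -0.7, -0.4]
finger_gap: 0.577
```

apply_moves(
  commands=[
    {"wx":0,"wy":0,"wz":4.4,"x":-0.0108,"y":0.0226,"z":0.0068,"fingers":0.04},
    {"wx":0,"wy":0,"wz":4.4,"x":-0.0108,"y":0.0226,"z":0.0068,"fingers":0.04},
    {"wx":0,"wy":0,"wz":4.4,"x":-0.0108,"y":0.0226,"z":0.0068,"fingers":0.04},
    {"wx":0,"wy":0,"wz":4.4,"x":-0.0108,"y":0.0226,"z":0.0068,"fingers":0.04},
    {"wx":0,"wy":0,"wz":4.4,"x":-0.0108,"y":0.0226,"z":0.0068,"fingers":0.04},
    {"wx":0,"wy":0,"wz":4.4,"x":-0.0108,"y":0.0226,"z":0.0068,"fingers":0.04},
    {"wx":0,"wy":0,"wz":4.4,"x":-0.0108,"y":0.0226,"z":0.0068,"fingers":0.04},
    {"wx":0,"wy":0,"wz":4.4,"x":-0.0108,"y":0.0226,"z":0.0068,"fingers":0.04},
    {"wx":0,"wy":0,"wz":4.4,"x":-0.0108,"y":0.0226,"z":0.0068,"fingers":0.04},
    {"wx":0,"wy":0,"wz":4.4,"x":-0.0108,"y":0.0226,"z":0.0068,"fingers":0.04},
  ],
)

```text
clock: 15.92
tcp_pos: [445.3, 63.0, 196.9]
tool_rot: [-0.05, 0.779, 0.134]
wrist_force: [0.6, 0.5, -0.6]
finger_gap: 0.583
```

```bash
python3 - <<'E'
from kin import *
c,p,R,o=tcp(); j=o["joint_pos"]; print(c,p,j,o["wrist_force"],o["finger_gap"]*93);
print("yaw",np.degrees(np.arctan2(-R[0,1],R[1,1])), "lean",np.degrees(np.arccos(-R[2,0])), "roll",R[2,1])
w=vision.get_image("wrist"); save(w,"w11"); t=vision.get_image("top");crop(t,"t11",110,230,170,420,3)
s=vision.get_image("side");crop(s,"s11",130,300,160,340,4)
E
```

```text
15.925 [445.3   62.97 196.92] [-0.01  0.25  2.36  2.72  0.27  1.87] [ 0.58  0.54 -0.59] 54.18184126789749
yaw 8.011122728417241 lean 45.33901536838594 roll 0.004708798667247584
```

View pics/w11.png

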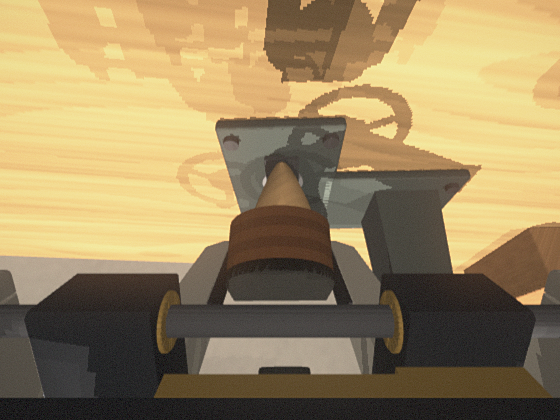

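View pics/s11.png

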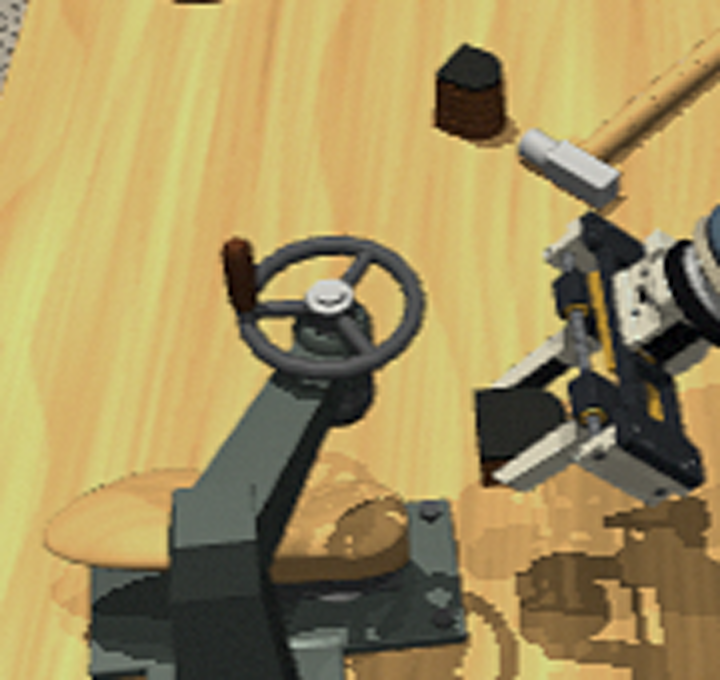

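```bash
python3 - <<'E'
from kin import *
import pickle
t=vision.get_image("top"); s=vision.get_image("side"); w=vision.get_image("wrist")
pickle.dump((t,s,w),open("p11.pkl","wb"))
for n,p in (("top",t),("side",s)):
    for l in ("wheel","crank"):
        for q in finder.cut_out(p,l)[:2]:
            m=q["region"].astype(np.uint8); rr,cc=np.where(m); print(n,l,round(q["confidence"],2),q["pixel"],rr.min(),rr.max(),cc.min(),cc.max(),m.sum())
crop(t,"t12",140,230,195,300,7); crop(s,"s12",175,250,205,285,8)
E
```

```text
top wheel 0.85 [182.9, 244.2] 159 202 227 267 701
top crank 0.48 [166.4, 243.3] 161 165 241 245 20
top crank 0.2 [209.5, 397.8] 200 216 387 405 245
side crank 0.47 [197.9, 220.8] 190 207 216 224 129
```

View pics/t12.png

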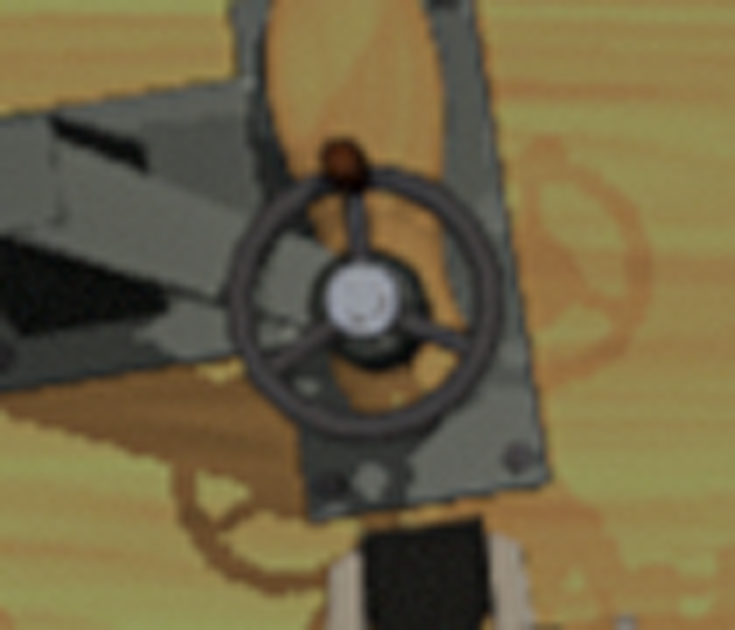

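View pics/s12.png

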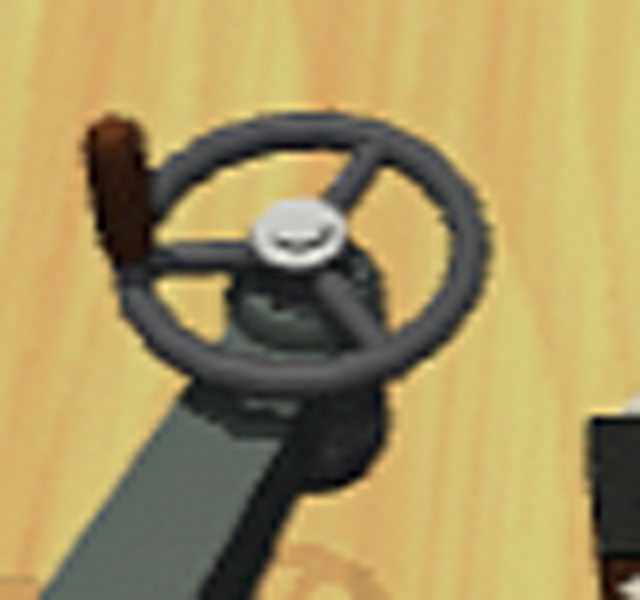

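```bash
python3 - <<'E'
from kin import *
import pickle
t,s,w=pickle.load(open("p11.pkl","rb"))
T=lambda x,y:[140+(y+.5)/7-.5,195+(x+.5)/7-.5]
S=lambda x,y:[175+(y+.5)/8-.5,205+(x+.5)/8-.5]
print("wheel top",onz(t,T(365.5,301.5),282),"side",onz(s,S(304.5,252.5),282),"tri",tri([(t,T(365.5,301.5)),(s,S(304.5,252.5))]))
print("hub tri",tri([(t,T(361,300)),(s,S(298,233))]))
print("handle top z339",onz(t,T(343,157),339),onz(s,S(113,125),337))
print("handle grip",onz(s,S(123,187),316), "tri top",tri([(t,T(343,157)),(s,S(113,125))]))
def ang(a,b): d=b-a; return np.degrees(np.arctan2(d[1],d[0]))
print("plate R edge",ang(onz(t,T(547,480),8),onz(t,T(483,20),8)),"near edge",ang(onz(t,T(547,483),8),onz(t,T(313,520),8))-90)
# wrist plate near edge
print("wrist near edge", ang(onz(w,[121,218],8),onz(w,[119.5,346],8)), onz(w,[121,218],8),onz(w,[119.5,346],8))
crop(w,"w11c",100,230,200,380,4)
E
```

```text
wheel top [604.83  87.   282.  ] side [599.    89.15 282.  ] tri [602.21  86.98 279.69]
hub tri [602.64  88.09 289.31]
handle top z339 [654.54  92.2  339.  ] [649.92  92.43 337.  ]
handle grip [648.44  96.84 316.  ] tri top [652.41  92.15 336.83]
plate R edge 8.698074734151314 near edge 9.71807434788083
wrist near edge 98.34033700541018 [537.03  22.75   8.  ] [521.15 131.06   8.  ]
```

View pics/w11c.png

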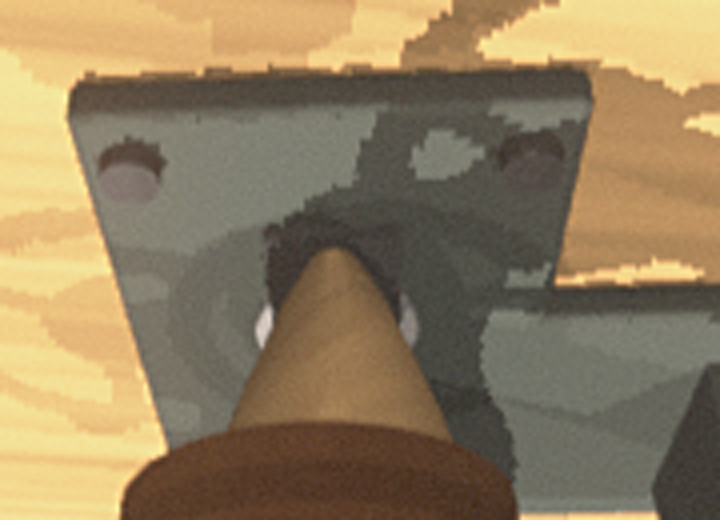

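```bash
python3 - <<'E'
from kin import *
import pickle
t,s,w=pickle.load(open("p11.pkl","rb"))
T=lambda x,y:[140+(y+.5)/7-.5,195+(x+.5)/7-.5]
c,p,R,o=tcp(); g=p+65*R[:,0]; e=np.array([np.cos(np.radians(8)),np.sin(np.radians(8)),0]);f=np.array([-e[1],e[0],0])
O=g+3.6*e-[0,0,22.46]; print("heel origin",O)
zt=O[2]+32; L_=O+24.5*e+27*f+[0,0,32]; R_=O+24.5*e-27*f+[0,0,32]; print("exp corners",L_,R_)
print("top meas",onz(t,T(363,527),zt),onz(t,T(487,518),zt))
print("proj side",proj(s,L_),proj(s,R_),"wrist",proj(w,L_),proj(w,R_))
crop(s,"s13",220,265,270,320,12)
crop(t,"t13",205,240,235,285,12)
E
```

```text
heel origin [495.21  69.04 127.72]
exp corners [515.72  99.19 159.72] [523.23  45.72 159.72]
top meas [519.77  95.67 159.72] [524.29  42.72 159.72]
proj side [243.2 278.5] [226.63 276.75] wrist [298.03 324.68] [298.59 233.27]
```

View pics/s13.png

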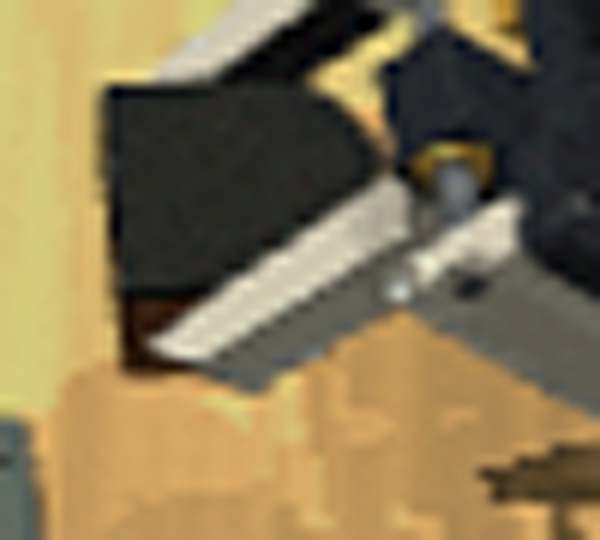

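View pics/t13.png

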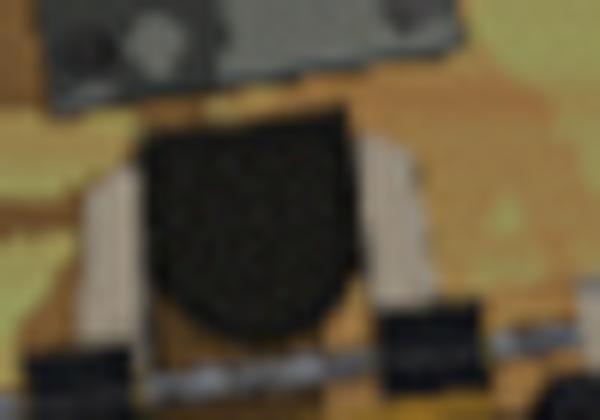

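```bash
python3 - <<'E'
from kin import *
import pickle
t,s,w=pickle.load(open("p11.pkl","rb"))
T=lambda x,y:[205+(y+.5)/12-.5,235+(x+.5)/12-.5]
S=lambda x,y:[220+(y+.5)/12-.5,270+(x+.5)/12-.5]
c,p,R,o=tcp(); g=p+65*R[:,0]; e=np.array([np.cos(np.radians(8)),np.sin(np.radians(8)),0]);f=np.array([-e[1],e[0],0])
O=g+3.6*e-[0,0,22.46]
P=lambda x,y,z:O+x*e+y*f+[0,0,z]
print("top L",proj(t,P(24.5,27,32)),T(147,135),"R",proj(t,P(24.5,-27,32)),T(345,108),"back",proj(t,P(-33.5,0,32)),T(258,340))
print("side R",proj(s,P(24.5,-27,32)),S(105,88),"Lbot",proj(s,P(24.5,27,0)),S(122,370))
crop(w,"w13",195,305,220,345,6)
for q in [P(24.5,27,32),P(24.5,-27,32),P(-33.5,0,0),P(-33.5,0,32)]: print("w",proj(w,q))
E
```

```text
top L [216.2  245.23] [215.79166666666666, 246.79166666666666] R [213.91 263.14] [213.54166666666666, 263.2916666666667] back [234.31 256.59] [232.875, 256.0416666666667]
side R [226.63 276.75] [226.875, 278.2916666666667] Lbot [251.04 278.66] [250.375, 279.7083333333333]
w [298.03 324.68]
w [298.59 233.27]
w [202.75 277.87]
w [268.01 278.05]
```

View pics/w13.png

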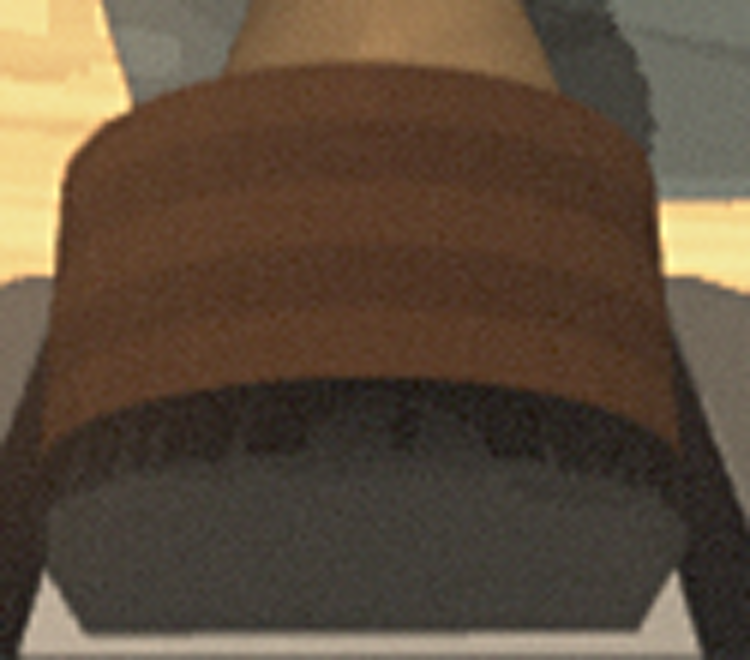

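```bash
python3 - <<'E'
from kin import *
import pickle
t,s,w=pickle.load(open("p11.pkl","rb"))
e=np.array([np.cos(np.radians(8.5)),np.sin(np.radians(8.5)),0]);f=np.array([-e[1],e[0],0])
st=np.array([603,89,86])
for z in (30,50,72,86):
    q=onz(w,[161.5,283.8],z); print(z,q,(q-st)@e,(q-st)@f)
for rc in ([182,266.5],[181,302]):
    q=onz(w,rc,10); print(q,(q-st)@e,(q-st)@f)
# plate corners in press frame
for rc in ([121,218],[119.5,346]):
    q=onz(w,rc,8); print("plate",(q-st)@e,(q-st)@f)
print("pad proj top/side",proj(t,st),proj(s,st),"w",proj(w,st))
E
```

```text
30 [557.37  82.46  30.  ] -46.09876389712849 0.27806217037576403
50 [531.26  78.37  50.  ] -72.51954359171705 0.09164507667535594
72 [502.55  73.87  72.  ] -101.58240125576437 -0.11341372639510204
86 [484.28  71.01  86.  ] -120.07694704197628 -0.24390569198539255
[622.95  72.9   10.  ] 17.35122474683672 -18.86709084820117
[615.96 111.76  10.  ] 16.185869000828998 20.589199407863667
plate -75.03641417405481 -55.767111973156524
plate -74.73139115356098 53.691479456498705
pad proj top/side [189.2  250.71] [256.41 245.71] w [238.94 284.28]
```

```bash
python3 - <<'E'
from kin import *
c,p,R,o=tcp(); j=o["joint_pos"]
psi=8.4;e=np.array([np.cos(np.radians(psi)),np.sin(np.radians(psi)),0]); st=np.array([603,89,86.])
q=j.copy();p0,R0=p,R
for b,h in ((90,8),(0,8),(0,0)):
  pg,Rg=grasp(psi,45.3,st+(-4.2-b)*e+[0,0,22.46+h])
  rv=Ro.from_matrix(Rg@R0.T).as_rotvec(degrees=True); d=pg-p0; print(b,h,pg,"rv",rv,"d",np.round(d,1))
  for s in np.linspace(0,1,4)[1:]:
    q,er=ik1(p0+s*d,Ro.from_rotvec(rv*s,degrees=True).as_matrix()@R0,q); print(np.round(q,2),round(er,4))
  p0,R0=pg,Rg
E
```

```text
90 8 [464.1   68.49 162.18] rv [-0.31 -0.07  0.57] d [ 18.2   6.5 -33.7]
[-0.01  0.3   2.35  2.78  0.3   1.82] 0.0
[0.   0.34 2.34 2.82 0.33 1.77] 0.0
[0.01 0.38 2.33 2.85 0.36 1.74] 0.0
0 8 [553.14  81.64 162.18] rv [0. 0. 0.] d [89.  13.1  0. ]
[0.02 0.41 2.25 2.85 0.32 1.76] 0.0
[0.03 0.44 2.18 2.83 0.28 1.78] 0.0
[0.04 0.48 2.11 2.81 0.24 1.81] 0.0
0 0 [553.14  81.64 154.18] rv [0. 0. 0.] d [ 0.  0. -8.]
[0.04 0.48 2.11 2.82 0.25 1.8 ] 0.0
[0.04 0.49 2.11 2.83 0.26 1.8 ] 0.0
[0.04 0.49 2.11 2.84 0.26 1.79] 0.0
```

apply_moves(
  commands=[
    {"wx":-0.1,"wy":0,"wz":0.2,"x":0.006,"y":0.002,"z":-0.011,"fingers":0.04},
    {"wx":-0.1,"wy":0,"wz":0.2,"x":0.006,"y":0.002,"z":-0.011,"fingers":0.04},
    {"wx":-0.1,"wy":0,"wz":0.2,"x":0.006,"y":0.002,"z":-0.011,"fingers":0.04},
    {"wx":0,"wy":0,"wz":0,"x":0.014,"y":0.002,"z":0,"fingers":0.04},
    {"wx":0,"wy":0,"wz":0,"x":0.014,"y":0.002,"z":0,"fingers":0.04},
    {"wx":0,"wy":0,"wz":0,"x":0.014,"y":0.002,"z":0,"fingers":0.04},
    {"wx":0,"wy":0,"wz":0,"x":0.01,"y":0.0015,"z":0,"fingers":0.04},
  ],
)

```text
clock: 17.3
tcp_pos: [516.9, 76.0, 163.5]
tool_rot: [-0.058, 0.779, 0.141]
wrist_force: [-0.2, -0.3, -1.0]
finger_gap: 0.573
```

```bash
cat > st.py <<'E'
from kin import *
c,p,R,o=tcp(); j=o["joint_pos"]; print(c,p,j,o["wrist_force"],o["moment"],o["finger_gap"]*93)
psi=8.4;e=np.array([np.cos(np.radians(psi)),np.sin(np.radians(psi)),0]);f=np.array([-e[1],e[0],0]); st=np.array([603,89,86.])
O=p+65*R[:,0]+4.2*e-[0,0,22.46]; print("heel in seat",(O-st)@e,(O-st)@f,O[2]-86,"yaw",np.degrees(np.arctan2(-R[0,1],R[1,1]))-psi, "lean",np.degrees(np.arccos(-R[2,0])),"roll",np.degrees(R[2,1]))
pg,Rg=grasp(psi,45.3,st+(-4.2)*e+[0,0,22.46]); print("d to seat",pg-p)
E
python3 - <<'E'
exec(open("st.py").read())
w=vision.get_image("wrist"); save(w,"w14"); s=vision.get_image("side"); crop(s,"s14",170,310,180,340,5)
E
```

```text
17.3 [516.9   76.02 163.49] [0.02 0.43 2.2  2.83 0.29 1.78] [-0.23 -0.3  -1.01] [0.03 0.24 0.02] 53.3118644734147
heel in seat -36.676898900113216 -0.18759052924010902 9.307103926667565 yaw 0.08604373352032013 lean 45.29818233591898 roll 0.00814627443861688
d to seat [36.24  5.62 -9.31]
```

View pics/s14.png

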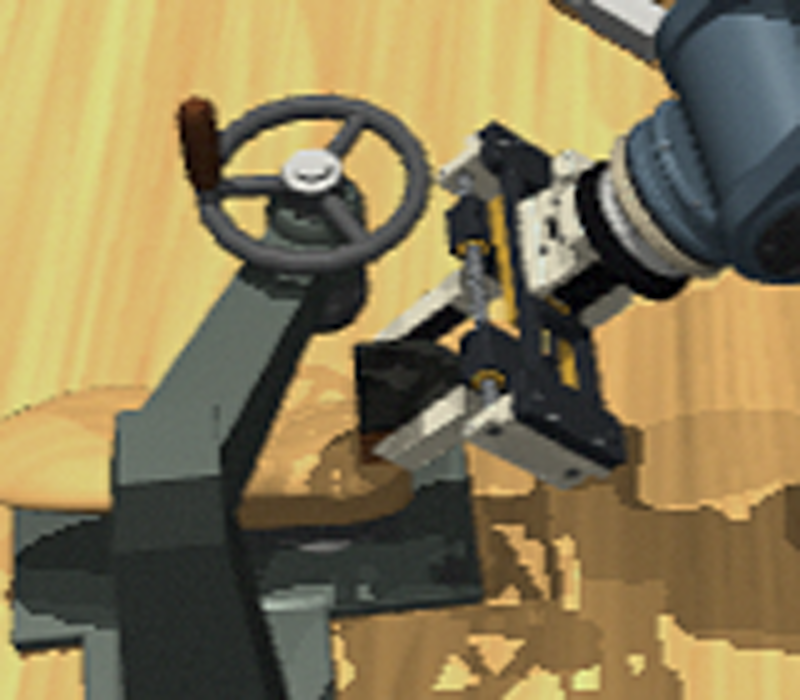

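View pics/w14.png

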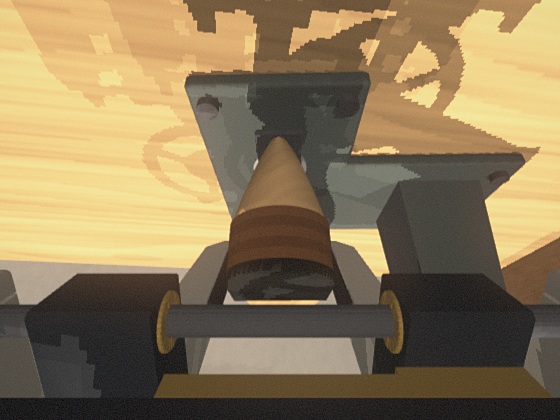

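apply_moves(
  commands=[
    {"wx":0,"wy":0,"wz":0,"x":0.009,"y":0.0014,"z":0,"fingers":0.04},
    {"wx":0,"wy":0,"wz":0,"x":0.009,"y":0.0014,"z":0,"fingers":0.04},
    {"wx":0,"wy":0,"wz":0,"x":0.009,"y":0.0014,"z":0,"fingers":0.04},
    {"wx":0,"wy":0,"wz":0,"x":0.007,"y":0.001,"z":-0.001,"fingers":0.04},
    {"wx":0,"wy":0,"wz":0,"x":0.002,"y":0.0004,"z":-0.002,"fingers":0.04},
    {"wx":0,"wy":0,"wz":0,"x":0,"y":0,"z":0,"fingers":0.04},
  ],
)

```text
clock: 18.15
tcp_pos: [551.6, 81.5, 159.8]
tool_rot: [-0.058, 0.78, 0.141]
wrist_force: [0.7, -0.0, -0.7]
finger_gap: 0.58
```

```bash
python3 - <<'E'
exec(open("st.py").read())
w=vision.get_image("wrist"); save(w,"w15"); s=vision.get_image("side"); crop(s,"s15",180,290,200,320,6)
t=vision.get_image("top");crop(t,"t15",140,230,195,300,7)
E
```

```text
18.15 [551.6   81.5  159.76] [0.04 0.48 2.12 2.81 0.25 1.81] [ 0.74 -0.03 -0.74] [0.01 0.31 0.01] 53.94933291792472
heel in seat -1.609673626810314 0.1744247336928896 5.503858096306686 yaw 0.0848861280292752 lean 45.21192141029431 roll 0.020381463648096784
d to seat [ 1.54  0.14 -5.57]
```

View pics/s15.png

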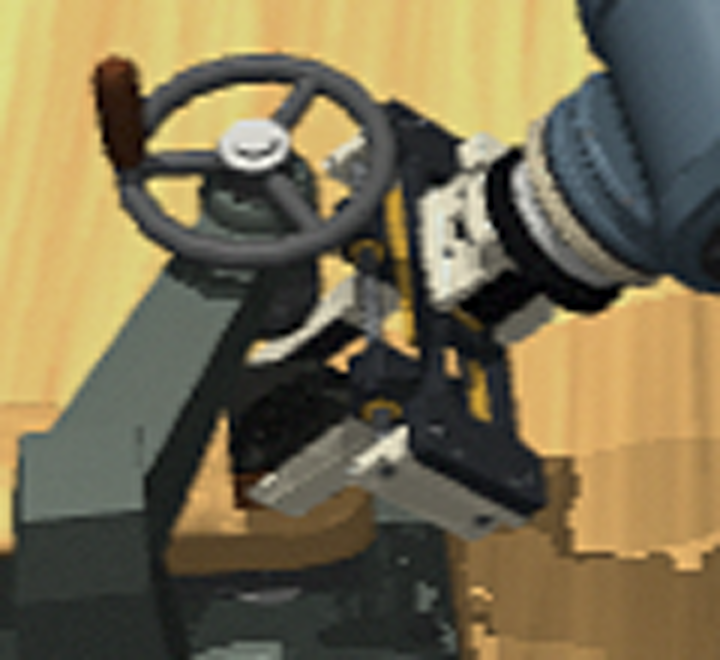

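View pics/w15.png

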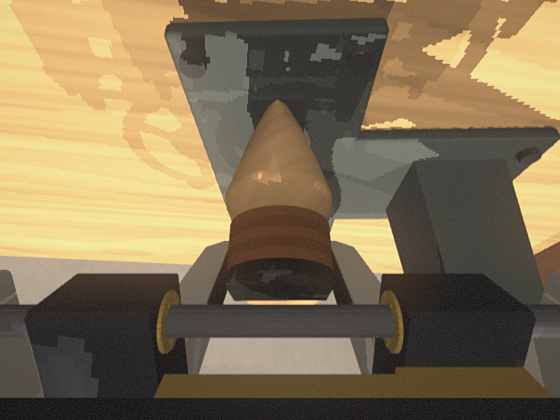

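View pics/t15.png

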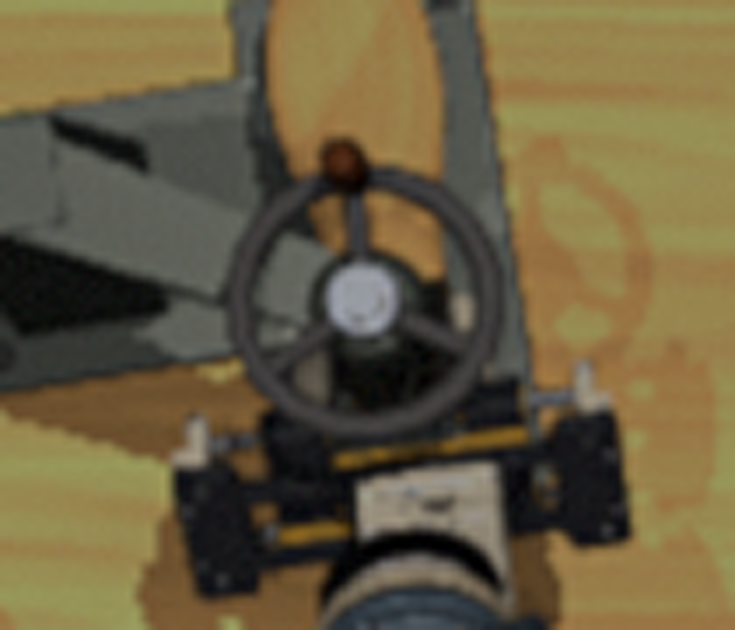

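apply_moves(
  commands=[
    {"wx":0,"wy":0,"wz":0,"x":0.0015,"y":0.0002,"z":-0.001,"fingers":0.04},
    {"wx":0,"wy":0,"wz":0,"x":0,"y":0,"z":-0.001,"fingers":0.04},
    {"wx":0,"wy":0,"wz":0,"x":0,"y":0,"z":-0.001,"fingers":0.04},
    {"wx":0,"wy":0,"wz":0,"x":0,"y":0,"z":0,"fingers":0.04},
  ],
)

```text
clock: 18.8
tcp_pos: [553.2, 81.7, 157.0]
tool_rot: [-0.058, 0.78, 0.141]
wrist_force: [-0.0, 0.5, -1.1]
finger_gap: 0.582
```

```bash
python3 - <<'E'
exec(open("st.py").read())
w=vision.get_image("wrist"); crop(w,"w16",0,110,150,400,3)
import pickle; pickle.dump(w,open("w16.pkl","wb"))
E
```

```text
18.8 [553.19  81.68 156.97] [0.04 0.49 2.11 2.82 0.26 1.8 ] [-0.04  0.49 -1.09] [ 0.02  0.39 -0.04] 54.11328699069012
heel in seat 0.0034337637161748766 0.11957836693729167 2.7343399943730162 yaw 0.08596736777441549 lean 45.233388159727404 roll 0.015596093933449651
d to seat [-0.05 -0.05 -2.79]
```

View pics/w16.png

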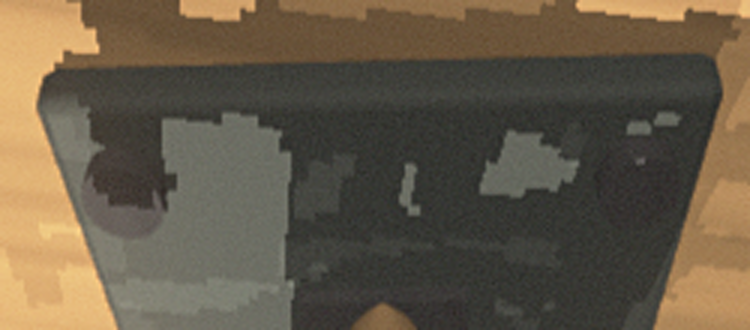

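```bash
python3 - <<'E'
from kin import *
import pickle
w=pickle.load(open("w16.pkl","rb"))
e=np.array([np.cos(np.radians(8.4)),np.sin(np.radians(8.4)),0]);f=np.array([-e[1],e[0],0]);st=np.array([603,89,86])
for x,y,z in ((55,71,0),(712,55,0),(38,106,10),(720,96,10),(38,106,12),(720,96,12),(125,195,12),(638,185,12),(385,303,20),(385,303,30)):
    q=onz(w,[(y+.5)/3-.5,150+(x+.5)/3-.5],z); print(z,(q-st)@e,(q-st)@f)
E
```

```text
0 -67.64729713802097 -57.1710653757892
0 -70.35911528081759 55.800425309884666
10 -67.66259718685018 -58.28547041377577
10 -69.36635764539423 55.75751701182664
12 -68.91619183806307 -57.50482115161042
12 -70.59742871350966 55.030526692929925
12 -52.253529256800014 -47.24066328382886
12 -54.27002056906794 45.3904951695561
20 -34.483455475692764 -0.11378571607009676
30 -43.54341734330908 -0.05155191195786344
```

apply_moves(
  commands=[
    {"wx":0,"wy":0,"wz":0,"x":0,"y":-0.0004,"z":-0.001,"fingers":0.04},
    {"wx":0,"wy":0,"wz":0,"x":0,"y":0,"z":-0.0007,"fingers":0.04},
    {"wx":0,"wy":0,"wz":0,"x":0,"y":0,"z":0,"fingers":0.04},
  ],
)

```text
clock: 19.23
tcp_pos: [553.2, 81.3, 155.3]
tool_rot: [-0.058, 0.78, 0.141]
wrist_force: [0.4, -1.1, -1.1]
finger_gap: 0.58
```

apply_moves(
  commands=[
    {"wx":0,"wy":0,"wz":0,"x":0,"y":0,"z":-0.0005,"fingers":0.04},
    {"wx":0,"wy":0,"wz":0,"x":0,"y":0,"z":0,"fingers":0.04},
  ],
)

```text
clock: 19.48
tcp_pos: [553.2, 81.3, 154.8]
tool_rot: [-0.058, 0.78, 0.141]
wrist_force: [-0.3, -0.8, -1.0]
finger_gap: 0.58
```

apply_moves(
  commands=[
    {"wx":0,"wy":0,"wz":0,"x":0,"y":0,"z":-0.0005,"fingers":0.04},
    {"wx":0,"wy":0,"wz":0,"x":0,"y":0,"z":0,"fingers":0.04},
  ],
)

```text
clock: 19.73
tcp_pos: [553.3, 81.3, 154.4]
tool_rot: [-0.058, 0.78, 0.141]
wrist_force: [-0.0, 0.1, -0.2]
finger_gap: 0.579
```

apply_moves(
  commands=[
    {"wx":0,"wy":0,"wz":0,"x":0,"y":0,"z":-0.0004,"fingers":0.04},
    {"wx":0,"wy":0,"wz":0,"x":0,"y":0,"z":0,"fingers":0.04},
  ],
)

```text
clock: 19.98
tcp_pos: [553.3, 81.3, 154.0]
tool_rot: [-0.058, 0.779, 0.141]
wrist_force: [-1.2, 0.4, 0.3]
finger_gap: 0.578
```

apply_moves(
  commands=[
    {"wx":0,"wy":0,"wz":0,"x":0,"y":0,"z":-0.0004,"fingers":0.04},
    {"wx":0,"wy":0,"wz":0,"x":0,"y":0,"z":0,"fingers":0.04},
  ],
)

```text
clock: 20.23
tcp_pos: [553.3, 81.3, 153.9]
tool_rot: [-0.058, 0.779, 0.141]
wrist_force: [-3.1, -0.9, 4.4]
finger_gap: 0.579
```

```bash
python3 - <<'E'
exec(open("st.py").read())
w=vision.get_image("wrist"); save(w,"w17"); s=vision.get_image("side"); crop(s,"s17",230,290,210,290,9)
E
```

```text
20.225 [553.33  81.33 153.87] [0.03 0.49 2.11 2.83 0.27 1.79] [-3.14 -0.91  4.38] [ 0.03  0.12 -0.02] 53.88390496550461
heel in seat 0.13327195669399344 -0.25169567019673034 -0.31885851162292056 yaw 0.08913216384879696 lean 45.28784288062467 roll 0.014871620622942477
d to seat [-0.19  0.31  0.31]
```

View pics/s17.png

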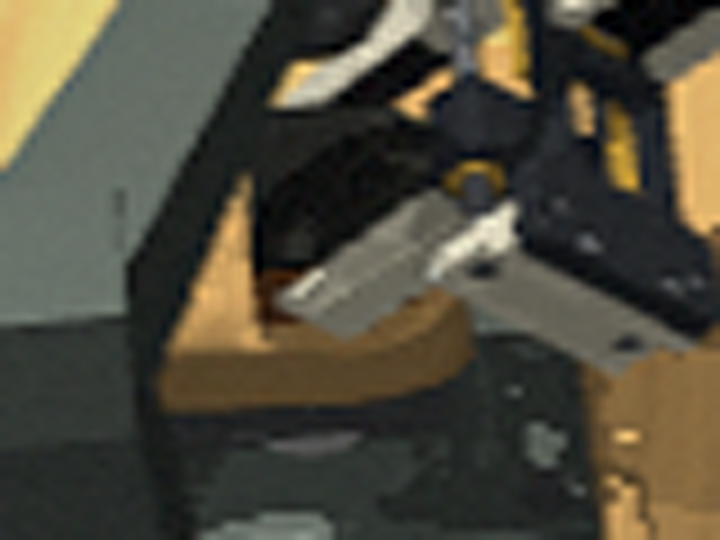

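View pics/w17.png

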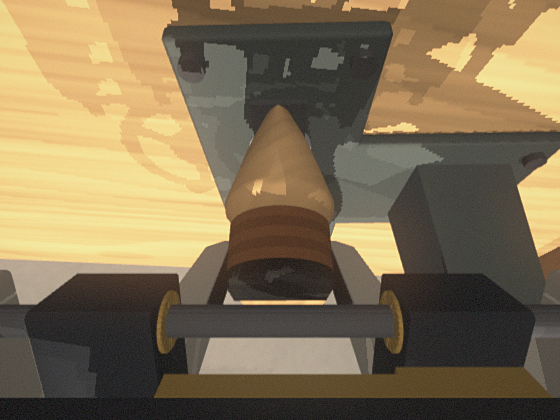

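apply_moves(
  commands=[
    {"wx":0,"wy":0,"wz":0,"x":0,"y":0,"z":0.0002,"fingers":0.04},
    {"wx":0,"wy":0,"wz":0,"x":0,"y":0,"z":0,"fingers":0.056},
    {"wx":0,"wy":0,"wz":0,"x":0,"y":0,"z":0,"fingers":0.06},
    {"wx":0,"wy":0,"wz":0,"x":0,"y":0,"z":0,"fingers":0.064},
  ],
)

```text
clock: 20.82
tcp_pos: [553.3, 81.3, 153.7]
tool_rot: [-0.058, 0.78, 0.141]
wrist_force: [-1.0, -0.7, -0.4]
finger_gap: 0.682
```

```bash
python3 - <<'E'
exec(open("st.py").read())
w=vision.get_image("wrist"); save(w,"w18"); s=vision.get_image("side"); crop(s,"s18",230,290,210,290,9)
E
```

```text
20.825 [553.25  81.3  153.67] [0.03 0.5  2.11 2.83 0.26 1.79] [-0.98 -0.71 -0.39] [ 0.01  0.22 -0.02] 63.44172333142365
heel in seat 0.012647830541086768 -0.2684108906744459 -0.5649417913548973 yaw 0.08570718969514068 lean 45.234260565815035 roll 0.017219772909340184
d to seat [-0.12  0.34  0.51]
```

View pics/s18.png

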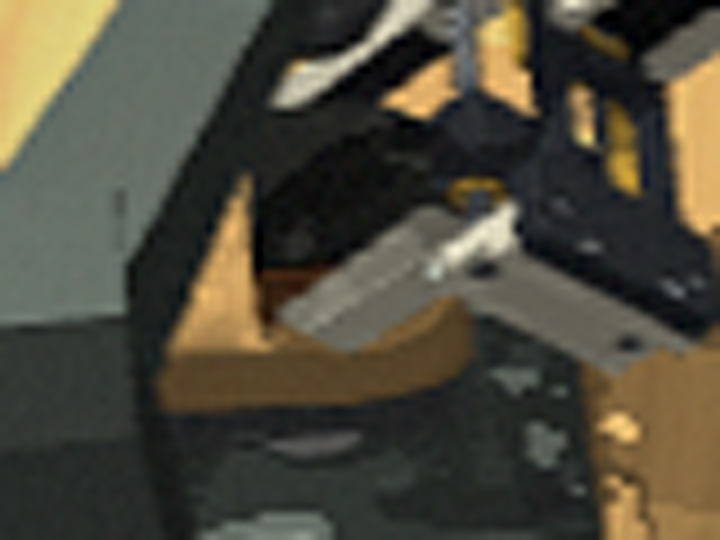

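View pics/w18.png

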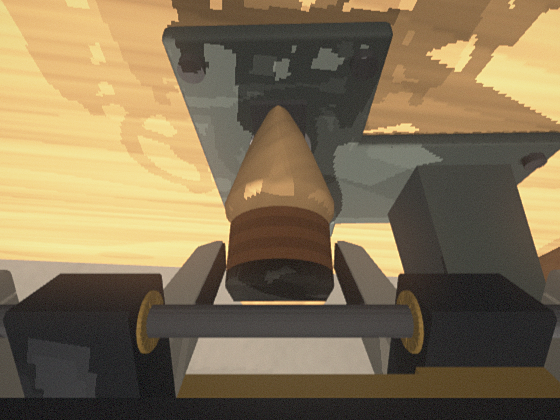

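apply_moves(
  commands=[
    {"wx":0,"wy":0,"wz":0,"x":0,"y":0,"z":0,"fingers":0.075},
    {"wx":0,"wy":0,"wz":0,"x":0,"y":0,"z":0,"fingers":0.085},
    {"wx":0,"wy":0,"wz":0,"x":0,"y":0,"z":0,"fingers":0.09},
    {"wx":0,"wy":0,"wz":0,"x":0,"y":0,"z":0,"fingers":0.09},
    {"wx":0,"wy":0,"wz":0,"x":0,"y":0,"z":0,"fingers":0.09},
  ],
)

```text
clock: 21.55
tcp_pos: [553.3, 81.3, 153.8]
tool_rot: [-0.058, 0.78, 0.141]
wrist_force: [-0.4, -0.8, 0.3]
finger_gap: 0.966
```

```bash
python3 - <<'E'
exec(open("st.py").read())
w=vision.get_image("wrist"); save(w,"w19"); crop(w,"w19c",195,305,220,345,6)
e8=e
O=st.copy()
P=lambda x,y,z:O+x*e+y*f+[0,0,z]
for q in ((24.5,27,32),(24.5,-27,32),(-33.5,0,0),(-33.5,0,32)): print(q,proj(w,P(*q)))
E
```

```text
21.55 [553.26  81.32 153.79] [0.03 0.49 2.11 2.83 0.26 1.79] [-0.42 -0.76  0.3 ] [ 0.    0.23 -0.01] 89.8243653852817
heel in seat 0.0283723937916547 -0.24369086957749128 -0.4326061272390973 yaw 0.08884229720476533 lean 45.248089168124324 roll 0.015811318589187648
d to seat [-0.12  0.31  0.39]
(24.5, 27, 32) [300.24 324.56]
(24.5, -27, 32) [300.25 233.27]
(-33.5, 0, 0) [205.17 278.76]
(-33.5, 0, 32) [270.54 278.68]
```

View pics/w19c.png

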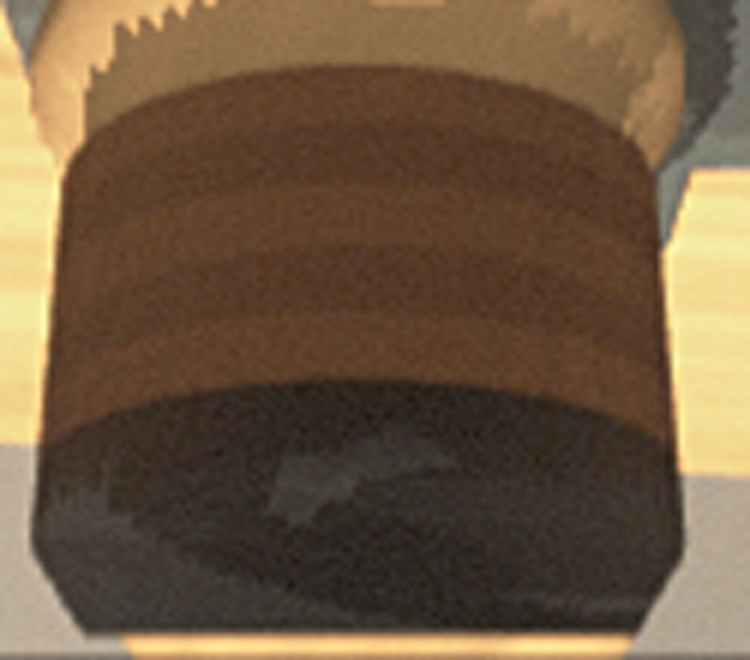

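apply_moves(
  commands=[
    {"wx":0,"wy":0,"wz":0,"x":-0.005,"y":-0.0007,"z":0,"fingers":0.09},
    {"wx":0,"wy":0,"wz":0,"x":-0.012,"y":-0.0018,"z":0,"fingers":0.09},
    {"wx":0,"wy":0,"wz":0,"x":-0.02,"y":-0.003,"z":0,"fingers":0.09},
    {"wx":0,"wy":0,"wz":0,"x":-0.02,"y":-0.003,"z":0,"fingers":0.09},
    {"wx":0,"wy":0,"wz":0,"x":-0.03,"y":-0.004,"z":0.01,"fingers":0.09},
    {"wx":0,"wy":0,"wz":0,"x":-0.03,"y":-0.004,"z":0.02,"fingers":0.09},
  ],
)

```text
clock: 22.35
tcp_pos: [434.3, 64.6, 183.4]
tool_rot: [-0.057, 0.782, 0.141]
wrist_force: [0.2, -0.1, 0.2]
finger_gap: 0.967
```

```bash
python3 - <<'E'
exec(open("st.py").read())
w=vision.get_image("wrist"); save(w,"w20"); s=vision.get_image("side"); crop(s,"s20",180,290,200,320,6)
import pickle; pickle.dump((w,s),open("p20.pkl","wb"))
for l in ("heel","pad"):
  for n,p in (("w",w),("s",s)):
    print(l,n,[(round(q["confidence"],2),q["pixel"],int(q["region"].sum())) for q in finder.cut_out(p,l)[:2]])
E
```

```text
22.35 [434.29  64.65 183.41] [-0.01  0.28  2.39  2.79  0.32  1.8 ] [ 0.16 -0.12  0.17] [ 0.02  0.22 -0.02] 89.95510799934573
heel in seat -120.19288041678497 0.6462291777846159 29.092674105006637 yaw 0.0832650731839486 lean 45.13456670455415 roll 0.032602727881523366
d to seat [118.85  16.99 -29.23]
heel w [(0.92, [274.0, 274.2], 2992)]
heel s [(0.73, [251.1, 249.8], 467)]
pad w []
pad s [(0.23, [348.3, 305.7], 1119)]
```

View pics/w20.png

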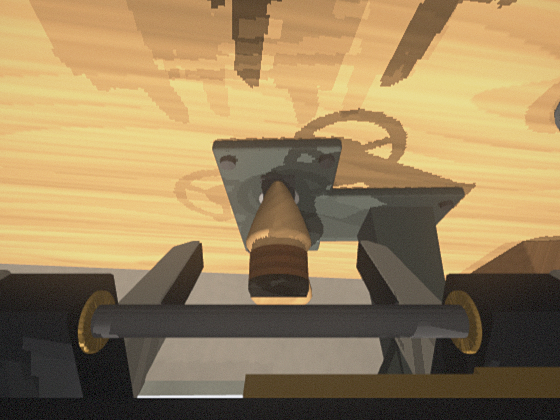

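View pics/s20.png

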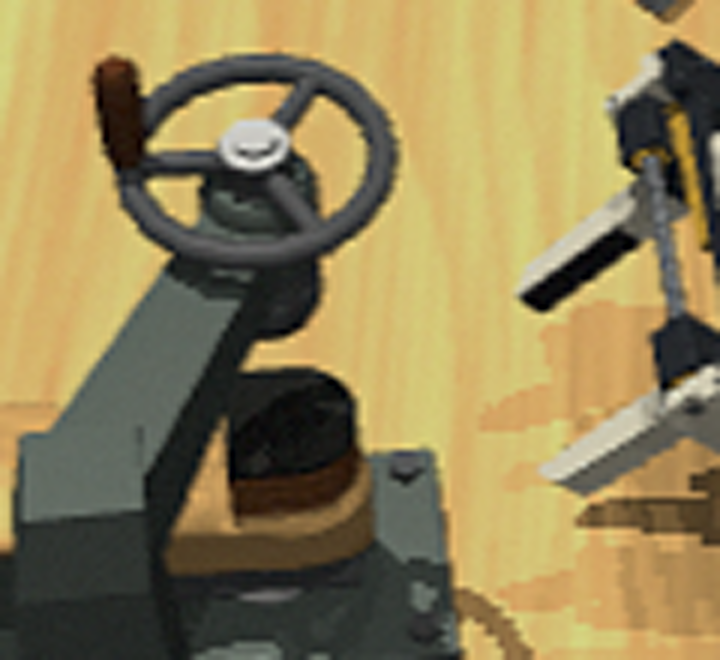

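```bash
python3 - <<'E'
from kin import *
import pickle
w,s=pickle.load(open("p20.pkl","rb"))
st=np.array([603,89,86.])
# side: pad rim
th=np.linspace(0,2*np.pi,181); 
for z in (188,190,192,194,196,198):
    pts=np.array([proj(s,[st[0]+20*np.cos(a),st[1]+20*np.sin(a),z]) for a in th]); i=pts[:,0].argmax(); print(z,pts[i], pts[:,1].min(),pts[:,1].max())
# wheel check
pts=np.array([proj(s,[st[0]+56*np.cos(a),st[1]+56*np.sin(a),282]) for a in th]); print("wheel",pts.min(0),pts.max(0))
S=lambda x,y:[180+(y+.5)/6-.5,200+(x+.5)/6-.5]
print("meas pad",S(283,338),"wheel",S(118,52),S(398,268))
crop(s,"s21",205,245,225,265,16)
c,p,R,o=tcp(); j=o["joint_pos"]
def path(j,vias,n):
    q=j.copy(); p0,R0=fk(j); mx=0
    out=[]
    for v in vias:
        p1,R1=fk(np.array(v)); rv=Ro.from_matrix(R1@R0.T).as_rotvec()
        for k in np.linspace(0,1,n+1)[1:]:
            q2,er=ik1(p0+k*(p1-p0),Ro.from_rotvec(rv*k).as_matrix()@R0,q); mx=max(mx,np.abs(q2-q).max()); q=q2; out.append(np.round(q,2))
        print("rv",np.degrees(rv),np.degrees(np.linalg.norm(rv)),"d",p1-p0,er); p0,R0=p1,R1
    print(mx); return out
pc=np.array([430,0,470.]); 
for yaw in (150,170,188,210,230):
    Rg=Rt(yaw,0); qg,er=ik1(pc,Rg,[-.05,0.,1.7,0,1.4,1.8]); print(yaw,qg,er)
    via=[-.25,.0,2.2,1.4,.55,2.2]
    for o_ in path(j,[via,qg],8): print(o_)
E
```

```text
188 [237.86 242.82] 235.26493606055902 251.43907279864467
190 [237.34 242.77] 235.20717878452277 251.399116821455
192 [236.83 242.72] 235.1492943794653 251.35907294265849
194 [236.31 242.67] 235.0912824251903 251.31894087186544
196 [235.79 242.62] 235.03314249964765 251.27872031740574
198 [235.28 242.57] 234.97487417892313 251.2384109863216
wheel [188.84 217.03] [224.26 264.81]
meas pad [235.91666666666666, 246.75] wheel [188.25, 219.25] [224.25, 265.9166666666667]
150 [-0.11 -0.01  1.68  0.    1.47  1.99] 1.971775899878175e-11
rv [-27.58 -18.06  41.7 ] 53.15913512958698 d [ 38.67 -35.66 160.88] 8.526512829121202e-16
rv [-55.25  23.38  77.75] 98.20530750762323 d [-45.12 -29.03 125.69] 1.7053025658242404e-15
0.3203112435817932
[-0.04  0.23  2.37  2.62  0.31  1.84]
[-0.07  0.19  2.36  2.41  0.31  1.91]
[-0.1   0.15  2.34  2.19  0.32  2.  ]
[-0.13  0.11  2.32  1.98  0.34  2.09]
[-0.16  0.07  2.3   1.79  0.38  2.15]
[-0.19  0.04  2.27  1.63  0.43  2.19]
[-0.22  0.02  2.24  1.5   0.49  2.21]
[-0.25 -0.    2.2   1.4   0.55  2.2 ]
[-0.28 -0.02  2.13  1.08  0.67  2.33]
[-0.28 -0.03  2.06  0.
[... 3042 characters left out ...]
47.48] 166.5776454720224 d [-45.12 -29.03 125.69] 1.3073986337985844e-14
0.24265033149127901
[-0.04  0.23  2.37  2.62  0.31  1.84]
[-0.07  0.19  2.36  2.41  0.31  1.91]
[-0.1   0.15  2.34  2.19  0.32  2.  ]
[-0.13  0.11  2.32  1.98  0.34  2.09]
[-0.16  0.07  2.3   1.79  0.38  2.15]
[-0.19  0.04  2.27  1.63  0.43  2.19]
[-0.22  0.02  2.24  1.5   0.49  2.21]
[-0.25 -0.    2.2   1.4   0.55  2.2 ]
[-0.32  0.    2.13  1.18  0.78  2.05]
[-0.35  0.01  2.05  1.    0.97  1.87]
[-0.35  0.03  1.96  0.83  1.14  1.69]
[-0.33  0.04  1.87  0.66  1.28  1.49]
[-0.29  0.04  1.79  0.49  1.38  1.29]
[-0.23  0.04  1.73  0.33  1.45  1.07]
[-0.17  0.02  1.69  0.16  1.48  0.83]
[-0.11 -0.01  1.68 -0.    1.47  0.59]
```

View pics/s21.png

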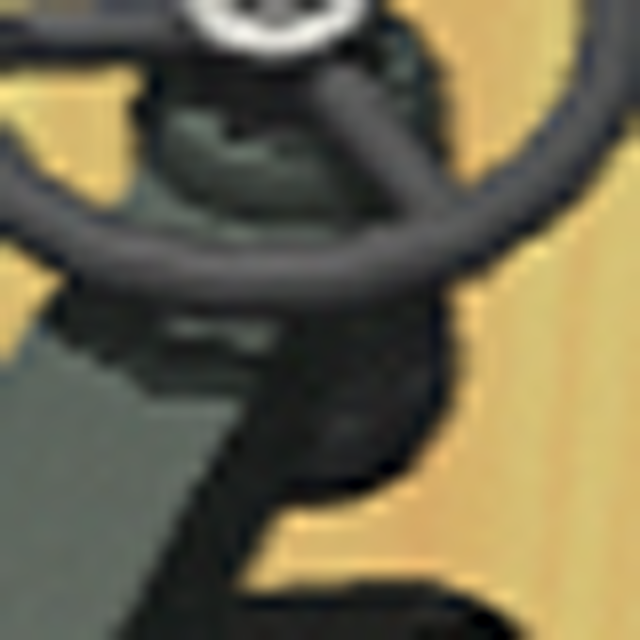

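```bash
python3 - <<'E'
from kin import *
c,p,R,o=tcp(); j=o["joint_pos"]
pv,Rv=fk(np.array([-.25,.0,2.2,1.4,.55,2.2])); print("tool dir",Rv[:,0],"y",Rv[:,1],"camera axis",Rv@[.96,0,.28])
p1=np.array([415,0,345.]); p2=np.array([440,20,470.]); R2=Rt(150,0)
q=j.copy();p0,R0=p,R
for pp,RR,n in ((p1,Rv,9),(p2,R2,12)):
    rv=Ro.from_matrix(RR@R0.T).as_rotvec(degrees=True); print("row rv",rv/n,"d",(pp-p0)/n)
    for k in np.linspace(0,1,n+1)[1:]:
        q2,er=ik1(p0+k*(pp-p0),Ro.from_rotvec(rv*k,degrees=True).as_matrix()@R0,q); print(np.round(q2,2),np.abs(q2-q).max().round(2)); q=q2
    p0,R0=pp,RR
E
```

```text
tool dir [ 0.74  0.34 -0.57] y [-0.66  0.54 -0.53] camera axis [ 0.75  0.54 -0.38]
row rv [-3.06 -2.01  4.63] d [-2.42 -7.2  17.92]
[-0.04  0.23  2.39  2.62  0.32  1.84] 0.17
[-0.08  0.17  2.39  2.42  0.32  1.91] 0.2
[-0.13  0.12  2.39  2.21  0.34  1.99] 0.21
[-0.17  0.07  2.39  2.01  0.36  2.08] 0.21
[-0.22  0.03  2.38  1.82  0.41  2.15] 0.19
[-0.27 -0.02  2.37  1.66  0.46  2.19] 0.16
[-0.31 -0.06  2.35  1.52  0.53  2.21] 0.13
[-0.36 -0.09  2.33  1.42  0.6   2.2 ] 0.11
[-0.4  -0.12  2.31  1.33  0.68  2.18] 0.09
row rv [-4.6   1.95  6.48] d [ 2.08  1.67 10.42]
[-0.4  -0.13  2.25  1.14  0.74  2.24] 0.18
[-0.39 -0.12  2.19  0.99  0.8   2.29] 0.16
[-0.37 -0.12  2.13  0.85  0.87  2.31] 0.14
[-0.35 -0.11  2.07  0.73  0.94  2.32] 0.12
[-0.32 -0.1   2.01  0.62  1.01  2.31] 0.11
[-0.29 -0.09  1.96  0.52  1.09  2.3 ] 0.1
[-0.25 -0.07  1.9   0.43  1.16  2.27] 0.09
[-0.22 -0.05  1.84  0.34  1.23  2.24] 0.09
[-0.18 -0.04  1.79  0.25  1.29  2.2 ] 0.09
[-0.14 -0.02  1.74  0.17  1.36  2.15] 0.08
[-0.1  -0.    1.7   0.08  1.42  2.1 ] 0.08
[-0.06  0.01  1.66  0.    1.47  2.03] 0.08
```

apply_moves(
  commands=[
    {"wx":-3.06,"wy":-2.01,"wz":4.63,"x":-0.0024,"y":-0.0072,"z":0.018,"fingers":0.07},
    {"wx":-3.06,"wy":-2.01,"wz":4.63,"x":-0.0024,"y":-0.0072,"z":0.018,"fingers":0.07},
    {"wx":-3.06,"wy":-2.01,"wz":4.63,"x":-0.0024,"y":-0.0072,"z":0.018,"fingers":0.07},
    {"wx":-3.06,"wy":-2.01,"wz":4.63,"x":-0.0024,"y":-0.0072,"z":0.018,"fingers":0.07},
    {"wx":-3.06,"wy":-2.01,"wz":4.63,"x":-0.0024,"y":-0.0072,"z":0.018,"fingers":0.07},
    {"wx":-3.06,"wy":-2.01,"wz":4.63,"x":-0.0024,"y":-0.0072,"z":0.018,"fingers":0.07},
    {"wx":-3.06,"wy":-2.01,"wz":4.63,"x":-0.0024,"y":-0.0072,"z":0.018,"fingers":0.07},
    {"wx":-3.06,"wy":-2.01,"wz":4.63,"x":-0.0024,"y":-0.0072,"z":0.018,"fingers":0.07},
    {"wx":-3.06,"wy":-2.01,"wz":4.63,"x":-0.0024,"y":-0.0072,"z":0.018,"fingers":0.07},
  ],
)

```text
clock: 23.78
tcp_pos: [414.9, -0.3, 346.0]
tool_rot: [-0.807, 0.431, 0.618]
wrist_force: [-0.2, 0.6, -0.2]
finger_gap: 0.751
```

```bash
python3 - <<'E'
from kin import *
import pickle
c,p,R,o=tcp(); print(c,p,o["joint_pos"],o["wrist_force"])
w=vision.get_image("wrist"); save(w,"w22"); pickle.dump(w,open("w22.pkl","wb")); crop(w,"w22c",60,300,250,450,3) 
st=np.array([603,89,0.])
for z in (86,118,189,198): print(z,proj(w,st+[0,0,z]))
E
```

```text
23.775 [414.93  -0.3  346.05] [-0.41 -0.12  2.31  1.32  0.68  2.18] [-0.19  0.58 -0.16]
86 [123.68 329.47]
118 [140.9  317.07]
189 [183.39 286.46]
198 [189.25 282.24]
```

View pics/w22.png

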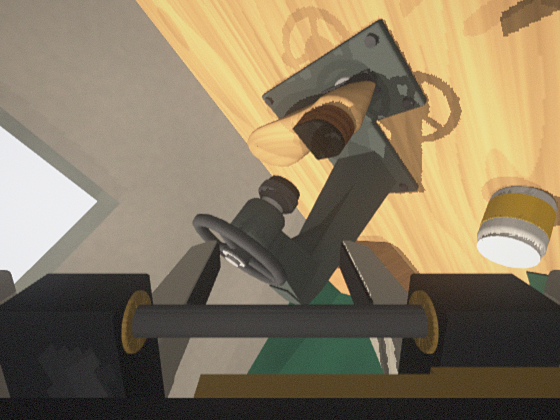

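```bash
python3 - <<'E'
from kin import *
import pickle
w=pickle.load(open("w22.pkl","rb"))
st=np.array([603,89,0.]); th=np.linspace(0,2*np.pi,61)
s=6; r0,c0=95,225
im=cv2.resize(w["color"][r0:r0+100,c0:c0+130,::-1],None,fx=s,fy=s,interpolation=cv2.INTER_CUBIC)
cv2.imwrite("pics/w23a.png",im)
def circ(r,z,col):
    pts=np.array([proj(w,st+[r*np.cos(a),r*np.sin(a),z]) for a in th]); xy=np.stack([(pts[:,1]-c0+.5)*s,(pts[:,0]-r0+.5)*s],1).round().astype(int)
    cv2.polylines(im,[xy[None].reshape(-1,1,2)],True,col,1)
circ(20,193,(0,0,255)); circ(24,228,(0,255,0))
e=np.array([np.cos(np.radians(8.5)),np.sin(np.radians(8.5)),0]);f=np.array([-e[1],e[0],0])
a=np.radians(np.linspace(65,295,30)) 
prof=[(24.5,-27),(24.5,27)]+[( -6.5+27*np.cos(t),27*np.sin(t)) for t in np.radians(np.linspace(90,270,20))]
for z,col in ((86,(255,0,0)),(118,(255,0,255))):
    pts=np.array([proj(w,st+x*e+y*f+[0,0,z]) for x,y in prof]); xy=np.stack([(pts[:,1]-c0+.5)*s,(pts[:,0]-r0+.5)*s],1).round().astype(int)
    cv2.polylines(im,[xy.reshape(-1,1,2)],True,col,1)
cv2.imwrite("pics/w23b.png",im)
E
```

```text
(no output)
```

View pics/w23b.png

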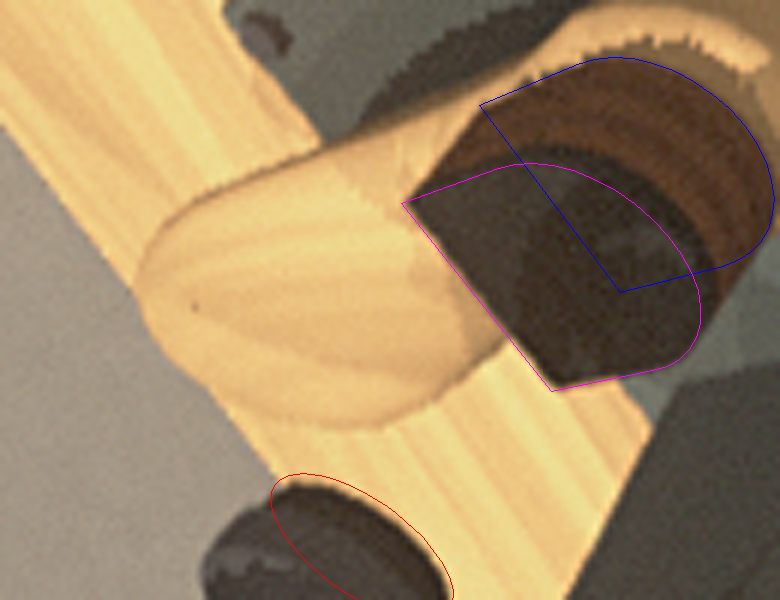

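View pics/w23a.png

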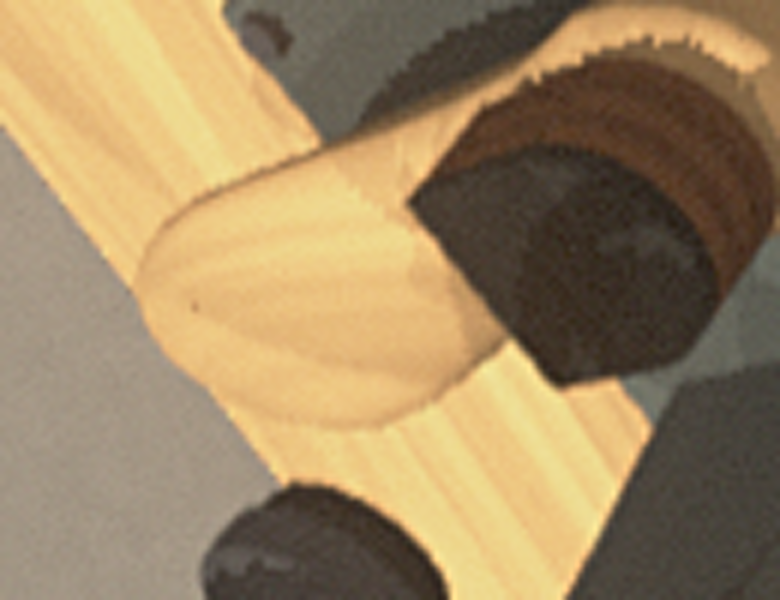

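apply_moves(
  commands=[
    {"wx":-4.6,"wy":1.95,"wz":6.48,"x":0.0021,"y":0.0017,"z":0.0104,"fingers":0.05},
    {"wx":-4.6,"wy":1.95,"wz":6.48,"x":0.0021,"y":0.0017,"z":0.0104,"fingers":0.05},
    {"wx":-4.6,"wy":1.95,"wz":6.48,"x":0.0021,"y":0.0017,"z":0.0104,"fingers":0.05},
    {"wx":-4.6,"wy":1.95,"wz":6.48,"x":0.0021,"y":0.0017,"z":0.0104,"fingers":0.05},
    {"wx":-4.6,"wy":1.95,"wz":6.48,"x":0.0021,"y":0.0017,"z":0.0104,"fingers":0.05},
    {"wx":-4.6,"wy":1.95,"wz":6.48,"x":0.0021,"y":0.0017,"z":0.0104,"fingers":0.05},
    {"wx":-4.6,"wy":1.95,"wz":6.48,"x":0.0021,"y":0.0017,"z":0.0104,"fingers":0.05},
    {"wx":-4.6,"wy":1.95,"wz":6.48,"x":0.0021,"y":0.0017,"z":0.0104,"fingers":0.05},
    {"wx":-4.6,"wy":1.95,"wz":6.48,"x":0.0021,"y":0.0017,"z":0.0104,"fingers":0.05},
    {"wx":-4.6,"wy":1.95,"wz":6.48,"x":0.0021,"y":0.0017,"z":0.0104,"fingers":0.05},
  ],
)

```text
clock: 25.08
tcp_pos: [436.4, 17.6, 449.3]
tool_rot: [-1.745, 0.517, 1.706]
wrist_force: [-0.5, 0.6, -0.2]
finger_gap: 0.537
```

apply_moves(
  commands=[
    {"wx":-4.6,"wy":1.95,"wz":6.48,"x":0.0021,"y":0.0017,"z":0.0104,"fingers":0.05},
    {"wx":-4.6,"wy":1.95,"wz":6.48,"x":0.0021,"y":0.0017,"z":0.0104,"fingers":0.05},
    {"wx":0,"wy":0,"wz":0,"x":0,"y":0,"z":0,"fingers":0.05},
  ],
)

```text
clock: 25.45
tcp_pos: [440.8, 21.5, 470.0]
tool_rot: [-1.925, 0.514, 1.928]
wrist_force: [0.6, 0.4, -0.0]
finger_gap: 0.542
```

```bash
python3 - <<'E'
from kin import *
import pickle
c,p,R,o=tcp(); print(c,p,o["joint_pos"],o["wrist_force"]); plan(Rt(150,0),np.array([560,60,470])); print(R)
w=vision.get_image("wrist"); save(w,"w24"); pickle.dump(w,open("w24.pkl","wb"))
for l in ("crank","wheel"): print(l,[(round(q["confidence"],2),q["pixel"],int(q["region"].sum())) for q in finder.cut_out(w,l)[:2]])
E
```

```text
25.45 [440.76  21.55 469.98] [-0.06  0.01  1.65  0.    1.48  2.04] [ 0.59  0.4  -0.03]
rotvec [-0.15 -0.06 -0.02] 0.1590220103698906 shift m [0.12 0.04 0.  ]
[[-0.   -0.5  -0.87]
 [ 0.   -0.87  0.5 ]
 [-1.   -0.    0.  ]]
crank [(0.84, [12.9, 35.8], 1592)]
wheel [(0.66, [66.9, 98.0], 10056)]
```

View pics/w24.png

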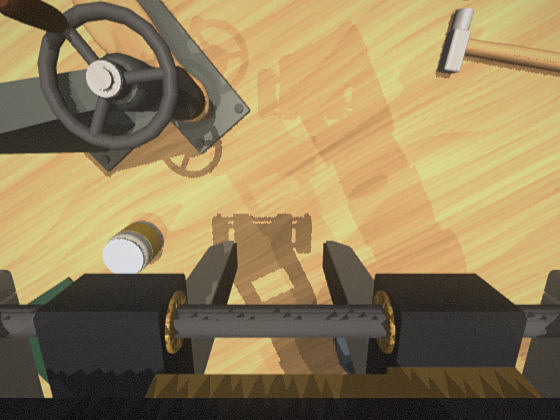

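apply_moves(
  commands=[
    {"wx":0,"wy":0,"wz":0,"x":0.032,"y":0.006,"z":0,"fingers":0.05},
    {"wx":0,"wy":0,"wz":0,"x":0.032,"y":0.006,"z":0,"fingers":0.05},
    {"wx":0,"wy":0,"wz":0,"x":0.032,"y":0.006,"z":0,"fingers":0.05},
    {"wx":0,"wy":0,"wz":0,"x":0.032,"y":0.006,"z":0,"fingers":0.05},
    {"wx":0,"wy":0,"wz":0,"x":0,"y":0,"z":0,"fingers":0.05},
  ],
)

```text
clock: 26.22
tcp_pos: [568.9, 44.3, 469.0]
tool_rot: [-1.922, 0.517, 1.928]
wrist_force: [-0.8, -0.2, -0.0]
finger_gap: 0.534
```

```bash
python3 - <<'E'
from kin import *
import pickle
c,p,R,o=tcp(); print(c,p,o["joint_pos"],o["wrist_force"])
w=vision.get_image("wrist"); save(w,"w25"); pickle.dump(w,open("w25.pkl","wb"))
for l in ("crank","wheel"): print(l,[(round(q["confidence"],2),q["pixel"],int(q["region"].sum())) for q in finder.cut_out(w,l)[:2]])
E
```

```text
26.225 [568.95  44.3  469.  ] [-0.    0.28  1.35  0.    1.52  2.09] [-0.8  -0.15 -0.04]
crank [(0.65, [157.8, 165.7], 927)]
wheel [(0.81, [185.5, 209.8], 6020)]
```

View pics/w25.png

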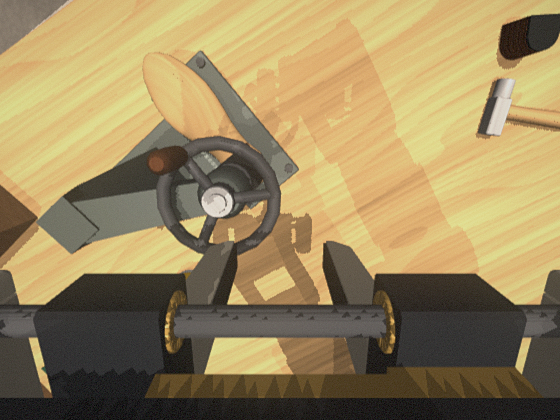

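```bash
cat > ov.py <<'E'
from kin import *
import pickle,sys
w=pickle.load(open("w25.pkl","rb")); s=5; r0,c0=120,135
th=np.linspace(0,2*np.pi,61)
def draw(st,az,name):
    im=cv2.resize(w["color"][r0:r0+115,c0:c0+155,::-1],None,fx=s,fy=s,interpolation=cv2.INTER_CUBIC)
    def circ(c,r,z,col):
        pts=np.array([proj(w,[c[0]+r*np.cos(a),c[1]+r*np.sin(a),z]) for a in th]); xy=np.stack([(pts[:,1]-c0+.5)*s,(pts[:,0]-r0+.5)*s],1).round().astype(int)
        cv2.polylines(im,[xy.reshape(-1,1,2)],True,col,1)
    circ(st,56,282,(0,0,255)); h=[st[0]+50*np.cos(np.radians(az)),st[1]+50*np.sin(np.radians(az))]
    circ(h,9,339,(0,255,0)); circ(h,9,290,(255,255,0)); cv2.imwrite("pics/%s.png"%name,im)
draw([603,89],7,"w25o")
E
python3 ov.py
```

```text
(no output)
```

View pics/w25o.png

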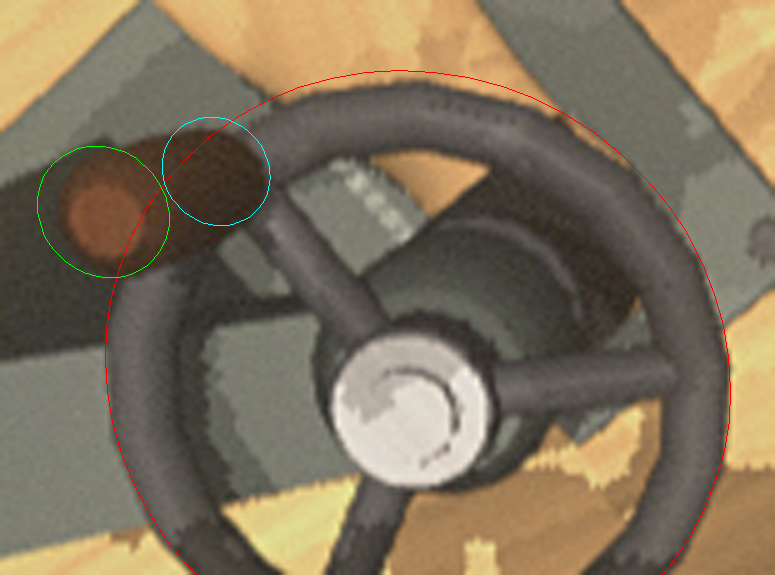

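apply_moves(
  commands=[
    {"wx":0,"wy":0,"wz":0,"x":0.0207,"y":0.0129,"z":0,"fingers":0.05},
    {"wx":0,"wy":0,"wz":0,"x":0.0207,"y":0.0129,"z":0,"fingers":0.05},
    {"wx":0,"wy":0,"wz":0,"x":0.0207,"y":0.0129,"z":0,"fingers":0.05},
    {"wx":0,"wy":0,"wz":0,"x":0.0207,"y":0.0129,"z":0,"fingers":0.05},
    {"wx":0,"wy":0,"wz":0,"x":0,"y":0,"z":-0.01,"fingers":0.05},
    {"wx":0,"wy":0,"wz":0,"x":0,"y":0,"z":-0.015,"fingers":0.05},
  ],
)

```text
clock: 27.12
tcp_pos: [649.9, 95.5, 445.1]
tool_rot: [-1.925, 0.517, 1.926]
wrist_force: [-0.6, 0.4, 0.7]
finger_gap: 0.537
```

```bash
python3 - <<'E'
from kin import *
import pickle
c,p,R,o=tcp(); print(c,p,o["joint_pos"],o["wrist_force"]); print("d",np.array([651.6,95.7,381])-p)
w=vision.get_image("wrist"); save(w,"w26"); t=vision.get_image("top"); crop(t,"t26",140,230,195,300,7); s=vision.get_image("side"); crop(s,"s26",150,260,190,300,6)
E
```

```text
27.125 [649.89  95.5  445.14] [0.07 0.47 1.14 0.   1.54 2.17] [-0.56  0.37  0.7 ]
d [  1.71   0.2  -64.14]
```

View pics/w26.png

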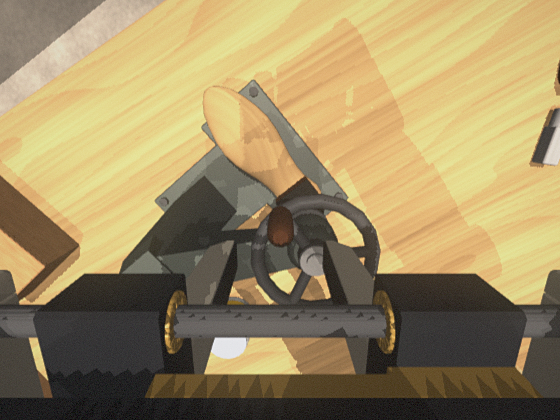

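View pics/s26.png

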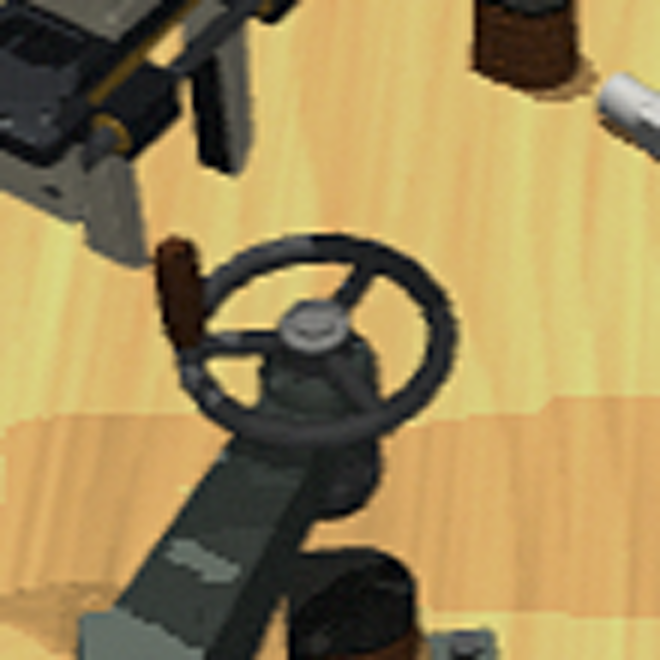

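apply_moves(
  commands=[
    {"wx":0,"wy":0,"wz":0,"x":0.0017,"y":0.0002,"z":-0.012,"fingers":0.05},
    {"wx":0,"wy":0,"wz":0,"x":0,"y":0,"z":-0.013,"fingers":0.05},
    {"wx":0,"wy":0,"wz":0,"x":0,"y":0,"z":-0.013,"fingers":0.05},
    {"wx":0,"wy":0,"wz":0,"x":0,"y":0,"z":-0.013,"fingers":0.05},
    {"wx":0,"wy":0,"wz":0,"x":0,"y":0,"z":-0.012,"fingers":0.05},
    {"wx":0,"wy":0,"wz":0,"x":0,"y":0,"z":0,"fingers":0.05},
  ],
)

```text
clock: 28.02
tcp_pos: [652.2, 96.2, 381.4]
tool_rot: [-1.924, 0.517, 1.929]
wrist_force: [-0.1, -0.6, 0.5]
finger_gap: 0.539
```

```bash
python3 - <<'E'
from kin import *
import pickle
c,p,R,o=tcp(); print(c,p,o["joint_pos"],o["wrist_force"]); print("d",np.array([651.6,95.7,381])-p)
w=vision.get_image("wrist"); save(w,"w27");s=vision.get_image("side"); crop(s,"s27",150,260,190,300,6)
E
```

```text
28.025 [652.19  96.2  381.43] [0.08 0.5  1.24 0.   1.41 2.17] [-0.09 -0.65  0.52]
d [-0.59 -0.5  -0.43]
```

View pics/w27.png

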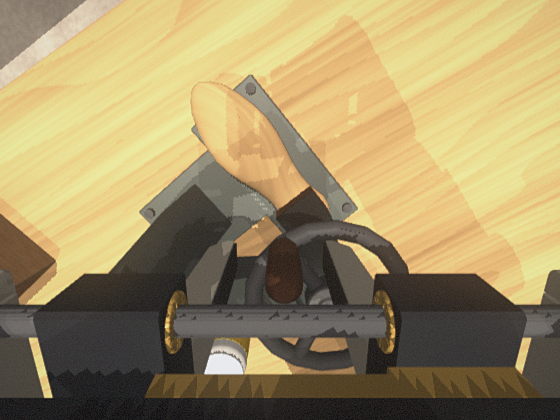

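View pics/s27.png

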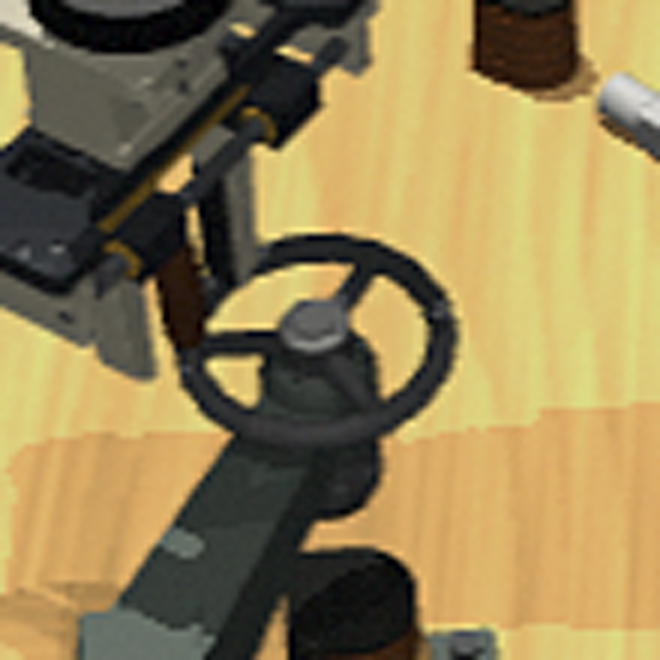

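apply_moves(
  commands=[
    {"wx":0,"wy":0,"wz":0,"x":0,"y":0,"z":0,"fingers":0.01},
    {"wx":0,"wy":0,"wz":0,"x":0,"y":0,"z":0,"fingers":0.01},
    {"wx":0,"wy":0,"wz":0,"x":0,"y":0,"z":0,"fingers":0.01},
    {"wx":0,"wy":0,"wz":0,"x":0,"y":0,"z":0,"fingers":0.01},
    {"wx":0,"wy":0,"wz":0,"x":0,"y":0,"z":0,"fingers":0.01},
  ],
)

```text
clock: 28.75
tcp_pos: [652.0, 95.4, 382.7]
tool_rot: [-1.925, 0.519, 1.928]
wrist_force: [-3.8, -4.1, 1.0]
finger_gap: 0.189
```

```bash
python3 - <<'E'
from kin import *
c,p,R,o=tcp(); print(c,p,o["joint_pos"],o["wrist_force"],o["finger_gap"]*93)
# circle rows from az0 clockwise 20 deg steps about C
C=np.array([602,89.6]); d=p[:2]-C; print("r",np.hypot(*d),"az",np.degrees(np.arctan2(d[1],d[0])))
az0=np.degrees(np.arctan2(d[1],d[0])); 
for k in range(0,36):
    a,b=np.radians([az0-20*k,az0-20*(k+1)]); print(k,np.round(50*(np.cos(b)-np.cos(a))/1000,4),np.round(50*(np.sin(b)-np.sin(a))/1000,4))
    if k==17: break
E
```

```text
28.75 [651.99  95.44 382.73] [ 0.07  0.5   1.24 -0.    1.41  2.17] [-3.82 -4.1   0.99] 17.5680758102095
r 50.32693606697361 az 6.663338170231881
0 -0.001 -0.0173
1 -0.0069 -0.0159
2 -0.0119 -0.0126
3 -0.0155 -0.0078
4 -0.0172 -0.002
5 -0.0169 0.004
6 -0.0145 0.0095
7 -0.0104 0.0139
8 -0.005 0.0166
9 0.001 0.0173
10 0.0069 0.0159
11 0.0119 0.0126
12 0.0155 0.0078
13 0.0172 0.002
14 0.0169 -0.004
15 0.0145 -0.0095
16 0.0104 -0.0139
17 0.005 -0.0166
```

apply_moves(
  commands=[
    {"wx":0,"wy":0,"wz":0,"x":-0.001,"y":-0.0173,"z":0,"fingers":0.01},
    {"wx":0,"wy":0,"wz":0,"x":-0.0069,"y":-0.0159,"z":0,"fingers":0.01},
    {"wx":0,"wy":0,"wz":0,"x":-0.0119,"y":-0.0126,"z":0,"fingers":0.01},
    {"wx":0,"wy":0,"wz":0,"x":-0.0155,"y":-0.0078,"z":0,"fingers":0.01},
  ],
)

```text
clock: 29.25
tcp_pos: [618.1, 41.1, 382.8]
tool_rot: [-1.93, 0.518, 1.921]
wrist_force: [7.3, -1.7, -2.9]
finger_gap: 0.188
```

```bash
cat > cr.py <<'E'
from kin import *
c,p,R,o=tcp(); F=o["wrist_force"]; print(c,p,o["joint_pos"],F,o["finger_gap"]*93)
C=np.array([602,89.6]); d=p[:2]-C; az=np.arctan2(d[1],d[0]); print("r",np.hypot(*d),"az",np.degrees(az),"lean",np.degrees(np.arccos(-R[2,0])))
r=d/np.hypot(*d); t=np.array([r[1],-r[0]]); print("F radial",F[:2]@r,"F along motion",F[:2]@t)
E
python3 cr.py
```

```text
29.25 [618.09  41.12 382.8 ] [-0.01  0.41  1.36 -0.    1.36  2.09] [ 7.3  -1.68 -2.93] 17.520735169461457
r 51.08324707679529 az -71.63668440947741 lean 0.24469538480539904
F radial 3.8946815172763243 F along motion -6.399322823492454
```

apply_moves(
  commands=[
    {"wx":0,"wy":0,"wz":0,"x":-0.0172,"y":-0.002,"z":0,"fingers":0.01},
    {"wx":0,"wy":0,"wz":0,"x":-0.0169,"y":0.004,"z":0,"fingers":0.01},
    {"wx":0,"wy":0,"wz":0,"x":-0.0145,"y":0.0095,"z":0,"fingers":0.01},
    {"wx":0,"wy":0,"wz":0,"x":-0.0104,"y":0.0139,"z":0,"fingers":0.01},
    {"wx":0,"wy":0,"wz":0,"x":-0.005,"y":0.0166,"z":0,"fingers":0.01},
    {"wx":0,"wy":0,"wz":0,"x":0.001,"y":0.0173,"z":0,"fingers":0.01},
    {"wx":0,"wy":0,"wz":0,"x":0.0069,"y":0.0159,"z":0,"fingers":0.01},
    {"wx":0,"wy":0,"wz":0,"x":0.0119,"y":0.0126,"z":0,"fingers":0.01},
  ],
)

```text
clock: 30.25
tcp_pos: [573.1, 129.5, 382.8]
tool_rot: [-1.927, 0.52, 1.927]
wrist_force: [3.5, -17.0, -0.3]
finger_gap: 0.192
```

```bash
python3 cr.py; python3 - <<'E'
from kin import *
s=vision.get_image("side"); crop(s,"s28",150,280,190,310,6)
E
```

```text
30.25 [573.06 129.48 382.77] [ 0.14  0.35  1.45 -0.    1.34  2.24] [  3.52 -16.97  -0.32] 17.88671071068312
r 49.2779903874993 az 125.97020397041842 lean 0.15741243863108992
F radial -15.802959693724345 F along motion -7.114696805226771
```

View pics/s28.png

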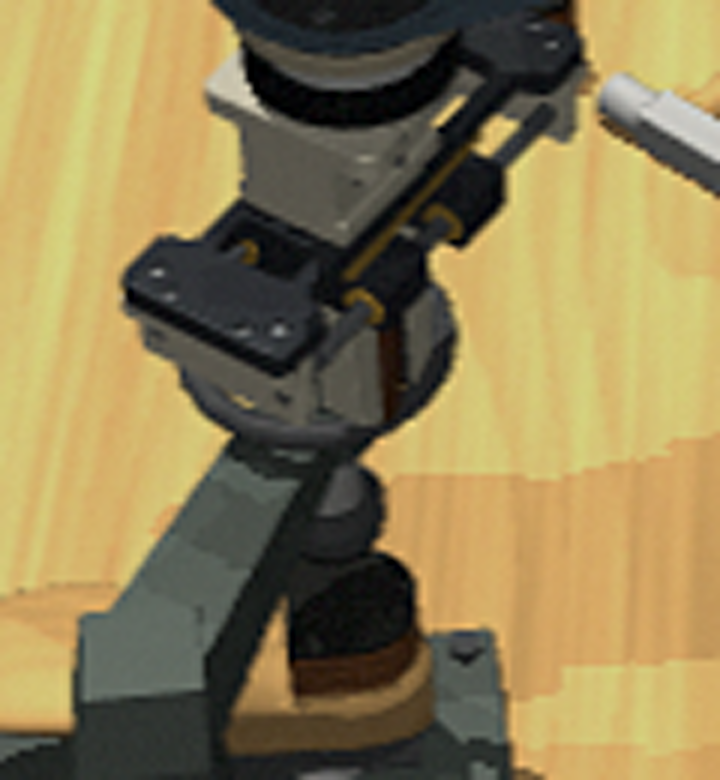

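apply_moves(
  commands=[
    {"wx":0,"wy":0,"wz":0,"x":0.0155,"y":0.0066,"z":0,"fingers":0.01},
    {"wx":0,"wy":0,"wz":0,"x":0.0172,"y":0.002,"z":0,"fingers":0.01},
    {"wx":0,"wy":0,"wz":0,"x":0.0169,"y":-0.004,"z":0,"fingers":0.01},
    {"wx":0,"wy":0,"wz":0,"x":0.0145,"y":-0.0095,"z":0,"fingers":0.01},
    {"wx":0,"wy":0,"wz":0,"x":0.0104,"y":-0.0139,"z":0,"fingers":0.01},
    {"wx":0,"wy":0,"wz":0,"x":0.005,"y":-0.0166,"z":0,"fingers":0.01},
  ],
)

```text
clock: 31.05
tcp_pos: [652.1, 95.5, 382.7]
tool_rot: [-1.923, 0.514, 1.929]
wrist_force: [-11.7, 5.5, 3.6]
finger_gap: 0.19
```

```bash
python3 cr.py; python3 - <<'E'
from kin import *
s=vision.get_image("side"); crop(s,"s29",190,280,200,300,7)
E
```

```text
31.05 [652.11  95.5  382.71] [0.07 0.5  1.24 0.   1.41 2.17] [-11.7    5.48   3.6 ] 17.628390745484843
r 50.45659283273413 az 6.712233939639045 lean 0.20685267626709872
F radial -10.978139403079114 F along motion -6.813810984327912
```

View pics/s29.png

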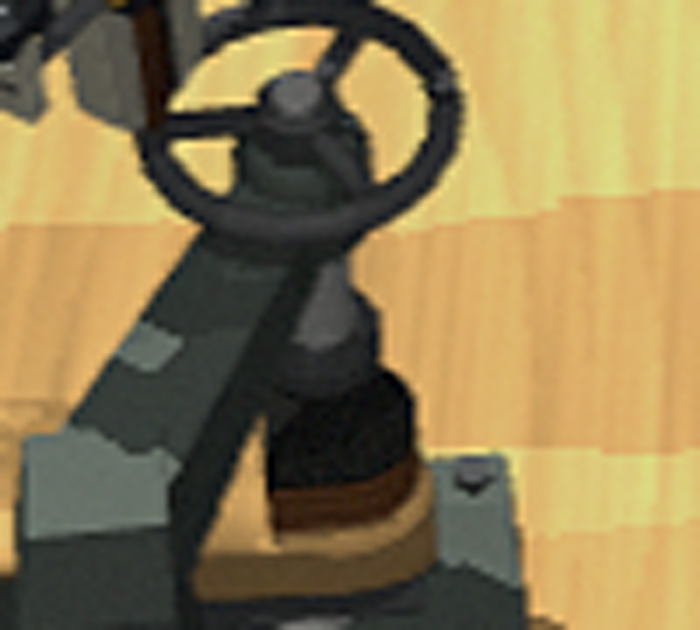

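apply_moves(
  commands=[
    {"wx":0,"wy":0,"wz":0,"x":-0.002,"y":-0.0173,"z":0,"fingers":0.01},
    {"wx":0,"wy":0,"wz":0,"x":-0.0069,"y":-0.0159,"z":0,"fingers":0.01},
    {"wx":0,"wy":0,"wz":0,"x":-0.0119,"y":-0.0126,"z":0,"fingers":0.01},
    {"wx":0,"wy":0,"wz":0,"x":-0.0155,"y":-0.0078,"z":0,"fingers":0.01},
    {"wx":0,"wy":0,"wz":0,"x":-0.0172,"y":-0.002,"z":0,"fingers":0.01},
    {"wx":0,"wy":0,"wz":0,"x":-0.0169,"y":0.004,"z":0,"fingers":0.01},
    {"wx":0,"wy":0,"wz":0,"x":-0.0145,"y":0.0095,"z":0,"fingers":0.01},
    {"wx":0,"wy":0,"wz":0,"x":-0.0104,"y":0.0139,"z":0,"fingers":0.01},
    {"wx":0,"wy":0,"wz":0,"x":-0.005,"y":0.0166,"z":0,"fingers":0.01},
    {"wx":0,"wy":0,"wz":0,"x":0.001,"y":0.0173,"z":0,"fingers":0.01},
  ],
)

```text
clock: 32.35
tcp_pos: [553.2, 100.0, 382.8]
tool_rot: [-1.928, 0.519, 1.925]
wrist_force: [10.9, -9.5, -4.5]
finger_gap: 0.191
```

```bash
python3 cr.py; python3 - <<'E'
from kin import *
s=vision.get_image("side"); crop(s,"s30",190,280,200,300,7)
E
```

```text
32.35 [553.24 100.03 382.77] [ 0.1   0.3   1.52 -0.    1.32  2.19] [10.9  -9.48 -4.48] 17.779230673743292
r 49.865246601473295 az 167.93128142188118 lean 0.10934539407210395
F radial -12.643456187083022 F along motion -6.995946440240021
```

View pics/s30.png

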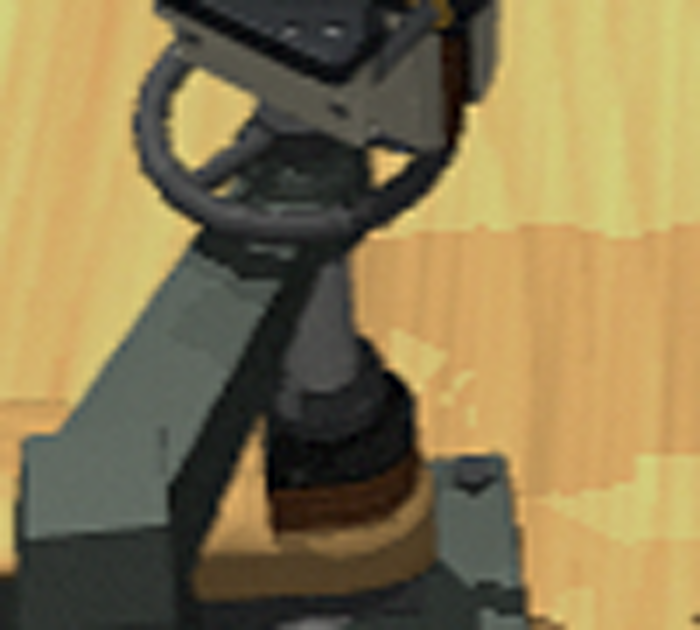

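apply_moves(
  commands=[
    {"wx":0,"wy":0,"wz":0,"x":0.0079,"y":0.0155,"z":0,"fingers":0.01},
    {"wx":0,"wy":0,"wz":0,"x":0.0119,"y":0.0126,"z":0,"fingers":0.01},
  ],
)

```text
clock: 32.65
tcp_pos: [572.4, 128.5, 382.7]
tool_rot: [-1.925, 0.519, 1.929]
wrist_force: [-0.5, -11.5, 0.2]
finger_gap: 0.188
```

```bash
python3 cr.py; python3 - <<'E'
import numpy as np
az=127
for k in range(14):
    a,b=np.radians([az-10*k,az-10*(k+1)]); print(az-10*(k+1),np.round(50*(np.cos(b)-np.cos(a))/1000,4),np.round(50*(np.sin(b)-np.sin(a))/1000,4))
E
```

```text
32.65 [572.43 128.55 382.7 ] [ 0.14  0.35  1.45 -0.    1.34  2.24] [ -0.52 -11.53   0.21] 17.519474381151483
r 48.89961712823272 az 127.20879933225976 lean 0.15494705226829808
F radial -8.874840076556483 F along motion -7.38595309079768
117 0.0074 0.0046
107 0.0081 0.0033
97 0.0085 0.0018
87 0.0087 0.0003
77 0.0086 -0.0012
67 0.0083 -0.0027
57 0.0077 -0.0041
47 0.0069 -0.0054
37 0.0058 -0.0065
27 0.0046 -0.0074
17 0.0033 -0.0081
7 0.0018 -0.0085
-3 0.0003 -0.0087
-13 -0.0012 -0.0086
```

apply_moves(
  commands=[
    {"wx":0,"wy":0,"wz":0,"x":0.0074,"y":0.0041,"z":0,"fingers":0.01},
    {"wx":0,"wy":0,"wz":0,"x":0.0081,"y":0.0033,"z":0,"fingers":0.01},
  ],
)

```text
clock: 32.9
tcp_pos: [587.9, 136.1, 382.7]
tool_rot: [-1.924, 0.518, 1.93]
wrist_force: [-7.5, -4.5, 4.0]
finger_gap: 0.185
```

```bash
python3 cr.py; python3 - <<'E'
from kin import *
s=vision.get_image("side"); crop(s,"s31",225,275,230,270,14)
E
```

```text
32.9 [587.89 136.08 382.68] [0.15 0.39 1.4  0.   1.36 2.25] [-7.53 -4.45  4.01] 17.240062112336734
r 48.56952904545175 az 106.8875219982168 lean 0.17150499051387053
F radial -2.0740471661620767 F along motion -8.503886131761755
```

apply_moves(
  commands=[
    {"wx":0,"wy":0,"wz":0,"x":0.0085,"y":0.0018,"z":0,"fingers":0.01},
  ],
)

```text
clock: 33.08
tcp_pos: [596.1, 137.8, 382.7]
tool_rot: [-1.923, 0.518, 1.93]
wrist_force: [-7.2, -3.9, 5.0]
finger_gap: 0.187
```

```bash
python3 cr.py
```

```text
33.075 [596.08 137.82 382.71] [0.15 0.4  1.38 0.   1.36 2.25] [-7.19 -3.87  5.03] 17.429664514424065
r 48.584759547011735 az 97.00354739797262 lean 0.18341945785326919
F radial -2.966954933844093 F along motion -7.611960956633903
```

View pics/s31.png

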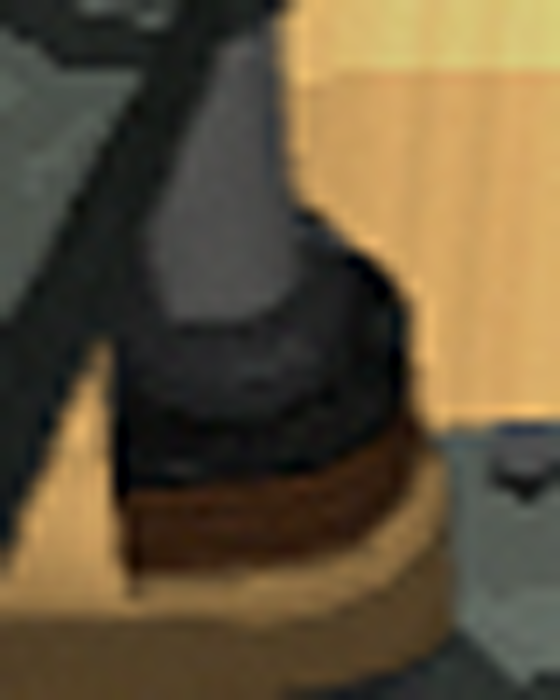

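apply_moves(
  commands=[
    {"wx":0,"wy":0,"wz":0,"x":0.0087,"y":0.0003,"z":0,"fingers":0.01},
    {"wx":0,"wy":0,"wz":0,"x":0,"y":0,"z":0,"fingers":0.01},
  ],
)

```text
clock: 33.33
tcp_pos: [605.6, 138.1, 382.7]
tool_rot: [-1.925, 0.517, 1.927]
wrist_force: [-2.7, -0.6, 2.4]
finger_gap: 0.189
```

```bash
python3 cr.py
```

```text
33.325 [605.55 138.09 382.73] [0.15 0.42 1.35 0.   1.37 2.24] [-2.73 -0.57  2.42] 17.55917961106903
r 48.61856228084688 az 85.81189928088465 lean 0.07474258427791969
F radial -0.7712047003079004 F along motion -2.6811879359246564
```

apply_moves(
  commands=[
    {"wx":0,"wy":0,"wz":0,"x":0.0086,"y":-0.0012,"z":0,"fingers":0.01},
  ],
)

```text
clock: 33.45
tcp_pos: [613.1, 137.1, 382.7]
tool_rot: [-1.923, 0.517, 1.93]
wrist_force: [-10.3, -2.9, 4.1]
finger_gap: 0.189
```

```bash
python3 cr.py;  python3 - <<'E'
from kin import *
s=vision.get_image("side"); crop(s,"s32",225,275,230,270,14)
E
```

```text
33.45 [613.12 137.13 382.69] [0.15 0.44 1.33 0.   1.38 2.24] [-10.33  -2.94   4.11] 17.611893540002796
r 48.811772830167676 az 76.83572447674719 lean 0.21287166548886657
F radial -5.218924158141498 F along motion -9.391550910417582
```

View pics/s32.png

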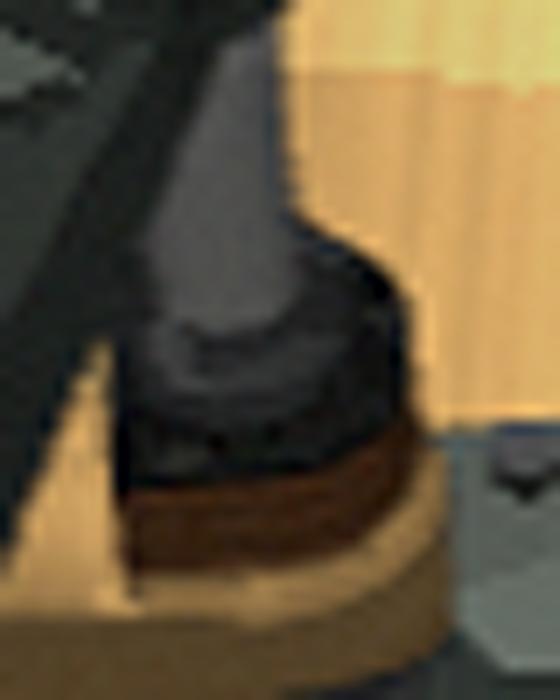

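apply_moves(
  commands=[
    {"wx":0,"wy":0,"wz":0,"x":0.0066,"y":-0.002,"z":0,"fingers":0.01},
  ],
)

```text
clock: 33.62
tcp_pos: [619.7, 135.2, 382.7]
tool_rot: [-1.923, 0.517, 1.93]
wrist_force: [-10.4, -1.7, 4.7]
finger_gap: 0.187
```

```bash
python3 cr.py
```

```text
33.625 [619.74 135.18 382.71] [0.14 0.45 1.31 0.   1.39 2.24] [-10.38  -1.67   4.68] 17.434610103832302
r 48.90630711073056 az 68.73365357474857 lean 0.22412335092229932
F radial -5.320879606314267 F along motion -9.070613241469765
```

apply_moves(
  commands=[
    {"wx":0,"wy":0,"wz":0,"x":0,"y":0,"z":0,"fingers":0.01},
    {"wx":0,"wy":0,"wz":0,"x":0,"y":0,"z":0,"fingers":0.025},
    {"wx":0,"wy":0,"wz":0,"x":0,"y":0,"z":0,"fingers":0.045},
    {"wx":0,"wy":0,"wz":0,"x":0,"y":0,"z":0,"fingers":0.05},
    {"wx":0,"wy":0,"wz":0,"x":0,"y":0,"z":0.01,"fingers":0.05},
    {"wx":0,"wy":0,"wz":0,"x":0,"y":0,"z":0.02,"fingers":0.05},
    {"wx":0,"wy":0,"wz":0,"x":0,"y":0,"z":0.03,"fingers":0.05},
    {"wx":0,"wy":0,"wz":0,"x":0,"y":0,"z":0.04,"fingers":0.05},
  ],
)

```text
clock: 34.62
tcp_pos: [620.6, 135.1, 483.7]
tool_rot: [-1.925, 0.517, 1.928]
wrist_force: [0.7, 0.3, 0.9]
finger_gap: 0.539
```

```bash
python3 cr.py; python3 - <<'E'
from kin import *
s=vision.get_image("side"); crop(s,"s33",180,280,200,300,7); w=vision.get_image("wrist"); save(w,"w33")
E
```

```text
34.625 [620.59 135.1  483.75] [0.14 0.41 1.13 0.   1.6  2.24] [0.72 0.31 0.9 ] 50.09716211498182
r 49.14841742329783 az 67.77642745649999 lean 0.0816308680568301
F radial 0.5606266476682785 F along motion 0.5479613482802124
```

View pics/s33.png

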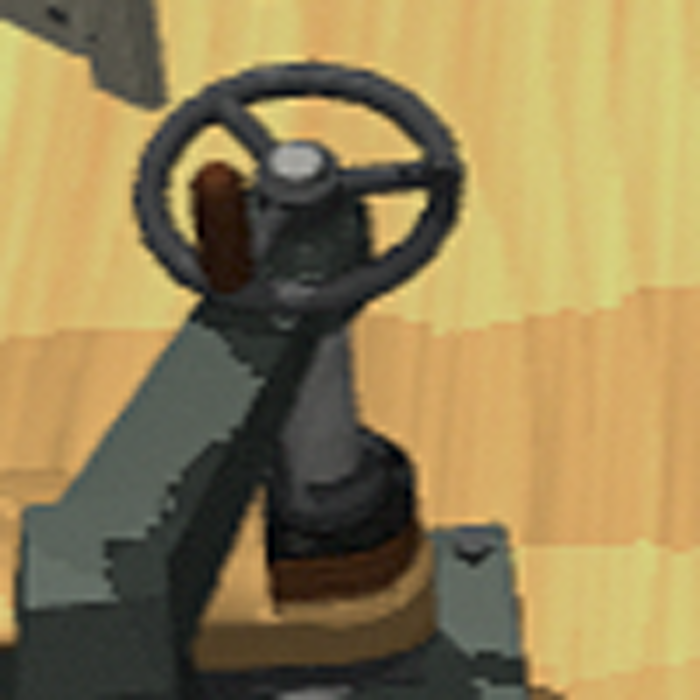

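apply_moves(
  commands=[
    {"wx":0,"wy":0,"wz":0,"x":-0.03,"y":-0.019,"z":0,"fingers":0.05},
    {"wx":0,"wy":0,"wz":0,"x":-0.03,"y":-0.019,"z":0,"fingers":0.05},
    {"wx":0,"wy":0,"wz":0,"x":-0.03,"y":-0.019,"z":0,"fingers":0.05},
    {"wx":0,"wy":0,"wz":0,"x":-0.03,"y":-0.019,"z":0,"fingers":0.05},
    {"wx":0,"wy":0,"wz":0,"x":-0.03,"y":-0.019,"z":0,"fingers":0.05},
    {"wx":0,"wy":0,"wz":0,"x":-0.03,"y":-0.019,"z":-0.01,"fingers":0.05},
    {"wx":4.6,"wy":-1.95,"wz":-6.48,"x":-0.0021,"y":-0.0017,"z":-0.0104,"fingers":0.05},
    {"wx":4.6,"wy":-1.95,"wz":-6.48,"x":-0.0021,"y":-0.0017,"z":-0.0104,"fingers":0.05},
    {"wx":4.6,"wy":-1.95,"wz":-6.48,"x":-0.0021,"y":-0.0017,"z":-0.0104,"fingers":0.05},
    {"wx":4.6,"wy":-1.95,"wz":-6.48,"x":-0.0021,"y":-0.0017,"z":-0.0104,"fingers":0.05},
  ],
)

```text
clock: 35.98
tcp_pos: [432.2, 14.2, 430.7]
tool_rot: [-1.558, 0.514, 1.475]
wrist_force: [-0.2, 0.7, -0.3]
finger_gap: 0.535
```

apply_moves(
  commands=[
    {"wx":4.6,"wy":-1.95,"wz":-6.48,"x":-0.0021,"y":-0.0017,"z":-0.0104,"fingers":0.05},
    {"wx":4.6,"wy":-1.95,"wz":-6.48,"x":-0.0021,"y":-0.0017,"z":-0.0104,"fingers":0.05},
    {"wx":4.6,"wy":-1.95,"wz":-6.48,"x":-0.0021,"y":-0.0017,"z":-0.0104,"fingers":0.05},
    {"wx":4.6,"wy":-1.95,"wz":-6.48,"x":-0.0021,"y":-0.0017,"z":-0.0104,"fingers":0.05},
    {"wx":4.6,"wy":-1.95,"wz":-6.48,"x":-0.0021,"y":-0.0017,"z":-0.0104,"fingers":0.05},
    {"wx":4.6,"wy":-1.95,"wz":-6.48,"x":-0.0021,"y":-0.0017,"z":-0.0104,"fingers":0.05},
    {"wx":4.6,"wy":-1.95,"wz":-6.48,"x":-0.0021,"y":-0.0017,"z":-0.0104,"fingers":0.05},
    {"wx":4.6,"wy":-1.95,"wz":-6.48,"x":-0.0021,"y":-0.0017,"z":-0.0104,"fingers":0.05},
  ],
)

```text
clock: 36.98
tcp_pos: [415.2, 0.4, 347.4]
tool_rot: [-0.802, 0.432, 0.611]
wrist_force: [1.2, 0.5, -0.0]
finger_gap: 0.538
```

```bash
python3 - <<'E'
from kin import *
import pickle
c,p,R,o=tcp(); print(c,p,o["joint_pos"],o["wrist_force"])
w=vision.get_image("wrist"); save(w,"w34"); pickle.dump(w,open("w34.pkl","wb"))
rc=proj(w,[603,89,118]); print(rc); r0,c0=int(rc[0])-50,int(rc[1])-65; r0=max(r0,0)
st=np.array([603,89,0.]); th=np.linspace(0,2*np.pi,61); s=6
im=cv2.resize(w["color"][r0:r0+100,c0:c0+130,::-1],None,fx=s,fy=s,interpolation=cv2.INTER_CUBIC); cv2.imwrite("pics/w34a.png",im)
def poly(P,col):
    pts=np.array([proj(w,q) for q in P]); xy=np.stack([(pts[:,1]-c0+.5)*s,(pts[:,0]-r0+.5)*s],1).round().astype(int); cv2.polylines(im,[xy.reshape(-1,1,2)],True,col,1)
poly([st+[20*np.cos(a),20*np.sin(a),118] for a in th],(0,0,255))
poly([st+[23*np.cos(a),23*np.sin(a),123] for a in th],(0,255,0))
poly([st+[23*np.cos(a),23*np.sin(a),128] for a in th],(0,255,255))
e=np.array([np.cos(np.radians(8.5)),np.sin(np.radians(8.5)),0]);f=np.array([-e[1],e[0],0])
prof=[(24.5,-27),(24.5,27)]+[( -6.5+27*np.cos(t),27*np.sin(t)) for t in np.radians(np.linspace(90,270,20))]
for z,col in ((86,(255,0,0)),(118,(255,0,255))): poly([st+x*e+y*f+[0,0,z] for x,y in prof],col)
cv2.imwrite("pics/w34b.png",im)
E
```

```text
36.975 [415.24   0.42 347.44] [-0.4  -0.13  2.31  1.32  0.67  2.19] [ 1.17  0.48 -0.02]
[139.79 318.48]
```

View pics/w34a.png

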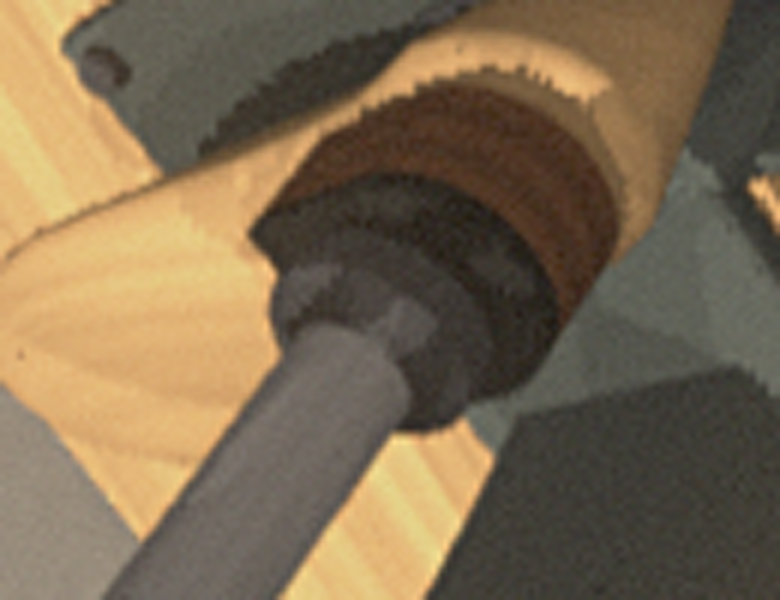

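View pics/w34b.png

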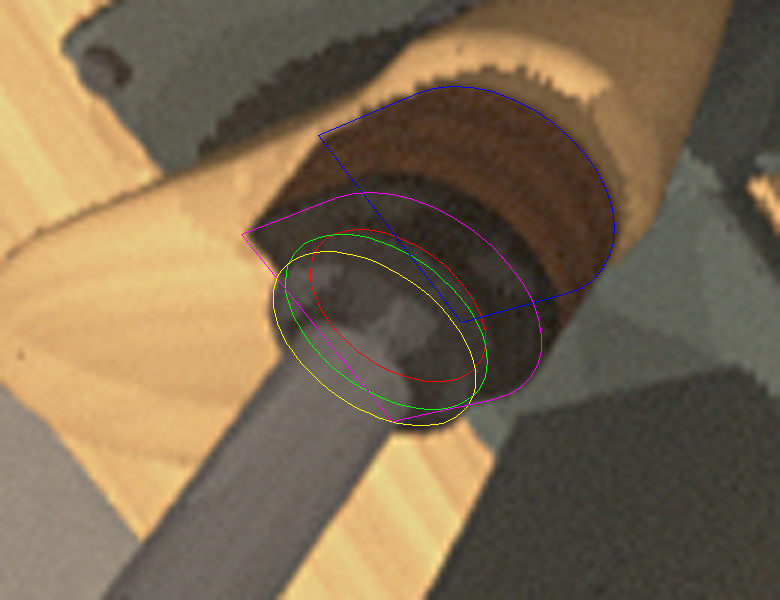

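```bash
python3 - <<'E'
from bench import ctrl, monitor
print(monitor.get_obs()["clock"]); print(ctrl.close_job())
E
```

```text
37.025
the job is handed in; nothing more can be done
None
```

I set the low heel on the seat and wound the pad down onto it. The job was handed in at 37.0 s of the 72 s allowed. No verdict came back, so everything below is my own measurement.

**Placing**
- I gripped the heel by its flat sides with the tool leaned back about 45°. I lowered it until the wrist felt about 4 N, eased up 0.2 mm and opened the fingers.
- It balanced by itself, level and breast towards the toe. From my estimate of the seat it sits within about 2 mm of centre and 1–2° of straight.

**Pressing**
- I wound the crank handle about 658° clockwise, which lowers the pad about 82 mm.
- Two independent signs say the pad bears on the heel:
  - The force needed to turn the handle rose from about 7 N to about 9 N, which suggests roughly 14 N on the heel.
  - The measured pad height suggests about 5 mm of give, or roughly 20 N.
- The last close-up shows the cup rim still clear of the heel by about half the rubber's 10 mm, so the pad is not driven home. The pad force itself cannot be read directly.
- The gripper is clear of everything.

**What did not go cleanly**
- **Contact on the way to the pick-up:** at 9.65 s the wrist read about 41 N, most likely a finger against the handwheel rim. I backed off at once and the wheel did not visibly turn. If that counts as the gripper's body pressing rather than a finger, it is over the 40 N limit.
- **Camera agreement:** the side and top cameras disagreed with the wrist camera by 1–4 mm. I corrected for this using the heel held in the gripper.
- **Bystanders:** I did not measure the tall heel, tin and hammer again at the end. The path kept clear of them, and the later pictures I looked at showed no change.

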